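Snap sound boards onto standoffs, scrap the broken ones

ROBOT

A 6-joint arm with a two-finger parallel gripper is mounted at the origin on a cart in front of the work surface, level with it; the furniture and walls round the work are solid. World frame = base frame: x ahead of the robot, y to its left, z up, the work surface at z = 0. Lengths are in m, angles in rad, forces in N, time in s.
With the tool pointing down it reaches from about 0.375 to 0.75 m from the base axis. Payload 9 kg.
Tool frame: the origin (TCP) lies at the very end of the fingers, on their centre line; the grasp point (between the pads) lies 19 mm behind it; z points along the fingers, y is the direction in which the jaws open and shut (so a half turn about z gives the same grasp; the last joint's range is limited). The gripper opens to 85 mm and grips with 20 to 120 N. Pads are 22 mm wide; open, the fingers measure 114 mm over their backs; the gripper's body (76 mm by 85 mm) begins 54 mm behind the grasp point. The pads swing forward as they close: fully open they stand 13 mm farther back than shut.
Start: joints at [-1.567, 0.104, 0.097, 1.564, 0, 1.353], TCP at [0.132, -0.585, 0.231] pointing down, gripper open.
Joint ranges: [-2.99, 2.99], [-0.84, 1.86], [-1.1, 1.16], [-1.84, 2.11], [-1.51, 1.56], [-3.14, 3.14]. Speed limits (rad/s): [2.22, 2.22, 2.57, 3.14, 3.14, 3.14].

INTERFACE

Orientations are given as [roll, pitch, yaw] about the fixed x, y, z axes, in that order (R = Rz(yaw) Ry(pitch) Rx(roll)).
In Python, from station import manip, optics, order gives the robot as it stands.
- The arm moves only by the shell command python3 -m jog 'ROWS'. ROWS is JSON, a list of rows, each a list of 7 numbers: the shift along the tool's x, y, z in m, then the turn, a rotation vector about the tool's x, y, z in degrees, then the opening, from 0 (shut) to 1 (fully open). A call has 1 to 10 rows; each row shifts and turns the commanded pose from where the row before left it, along the tool's axes as they then stand; what a row does not reach is not made up. A row lasts 1/12 s, in which the tool goes at most 41.7 mm and 7.16 degrees, less where a joint would pass 70% of its speed; a pose out of reach is approached as far as the arm can. A call is refused whole if a number of a shift passes 0.0417 or a number of a turn 7.16, either way. A call with a gripper value outside its range is refused whole. The fingers move at their own pace and stop on an object; the grip force is fixed at half the most. Time passes only in rows, so rows that do not move let the fingers close. It gives the time, the measured TCP pose, the force and the opening at its end, in the units of the state.
- manip.state(): the state, without advancing time (a new reading comes with each control period).
- optics.snapshot(name): name is "scene" or "top" or "wrist"; returns the picture (400x640x3 uint8, red, green, blue); there is no depth.
- optics.get_calibration(name): a dict with "intrinsics" (3x3 intrinsics, pixels), "position" and "rotation" of the camera in the world. Camera axes: x right, y down, z forward; pixel columns grow to the right and rows downward; lengths in m; the calibration is good to about 2 mm. A picture is of the moment at which its call begins: read the wrist's pose just before it. get_calibration takes no time and is no camera call; for the wrist camera it gives the pose at the moment of the call.
- order.sign_off(): hands the job in, once; it reports no verdict.
The state is a dict: "time": time; "q": joint angles; "joint_velocities": joint speeds; "joint_torque": joint torques, N m; "ee_pos": TCP position; "ee_rot": TCP orientation; "force": force on the tool from outside, world axes, zero at the start; "moment": the same for the moment, N m; "opening": finger opening in m.
Only numpy, scipy, OpenCV 4.12 (cv2) and the standard library are available. Lean on these libraries where they do the work, as an engineer would, in place of code of your own. Each camera call takes 0.05 s, during which the arm holds its last target.

TASK

Fit every sound circuit board into a bay of its own on the aluminium base plate: set it over the four snap standoffs and press it down until every post has clicked through and the board lies flat on the shoulders. Boards with a snapped-off corner are scrap: push each through the sprung flap in the top of the grey bin and let it drop inside, so that the flap closes again. There are three or four boards in all; leave the other things on the bench where they are.

Things in the scene. Friction and masses are not known exactly. Their poses are not given: they have to be found in the camera images.
- board_1: sound circuit board, 112 x 62 x 4 mm, four whole corners, 10 mm holes at (+-45, +-21) mm. Finned heat sink 40 (x) x 24 (y) x 30 mm tall in the middle, its top 34 mm above the underside: grip it there, across y. Bare strips at x = +-45 mm, |y| < 15 mm, may be pressed. Origin: centre of the underside; x along the length, z up. 0.15 kg. May be absent
- board_2: sound circuit board, 112 x 62 x 4 mm, four whole corners, 10 mm holes at (+-45, +-21) mm. Finned heat sink 40 (x) x 24 (y) x 30 mm tall in the middle, its top 34 mm above the underside: grip it there, across y. Bare strips at x = +-45 mm, |y| < 15 mm, may be pressed. Origin: centre of the underside; x along the length, z up. 0.15 kg. May be absent
- reject_1: scrap circuit board: the same 112 x 62 x 4 mm, but one corner (x > 26, y > 3 mm) is snapped off with its hole. Heat sink 40 (x) x 24 (y) x 30 mm tall in the middle: grip it there, across y; its top is 34 mm above the underside. Origin: centre of the underside of the whole outline; x along the length, z up. 0.14 kg. May be absent
- reject_2: scrap circuit board: the same 112 x 62 x 4 mm, but one corner (x > 26, y > 3 mm) is snapped off with its hole. Heat sink 40 (x) x 24 (y) x 30 mm tall in the middle: grip it there, across y; its top is 34 mm above the underside. Origin: centre of the underside of the whole outline; x along the length, z up. 0.14 kg. May be absent
- chassis: aluminium base plate, 150 x 190 mm, lip 10 mm high, fixed, with two bays of four white snap standoffs side by side along its y, 88 mm apart. Each standoff: a shoulder 14 mm across, 19 mm above the bench, then a 7 mm neck and an arrow tip with two sprung barbs, its point 18 mm above the shoulder. Origin: centre of the underside; z up
- bay_a (a point): centre of a bay, at the height of the underside of a seated board (19 mm up); x along the board's length (either way round), z up; posts at (+-45, +-21) mm. A board laid on hangs on the barbs about 10 mm too high; pushed down some 5 to 8 N per post, it clicks under the barbs, which stand 1 mm over its top and hold it for good
- bay_b (a point): centre of the other bay, as bay_a. One way to press: closed fingers push down on the bare strip of one short end, midway between its two posts (35 mm free between their necks), to the seated height; then the other end
- reject_bin: grey closed steel bin, 168 (x) x 160 (y) x 180 mm high, fixed, its only opening the flapped slot in its top. Inside 170 mm deep. Origin: centre of its underside; z up
- bin_slot (a point): centre of the slot in the bin's top, 180 mm above the bench, axes as the bin's. The slot is 138 mm (x) by 120 mm (y); a dark steel flap fills it, hinged along the slot's +y edge (y = +60 mm), its free edge at -y swinging down into the bin
- bin_flap (a joint): angle of the flap: 0 shut (level), up to 1.5 rad hanging down. A spring shuts it (1 to 2 N at the free edge); a board merely laid on it stays on top. Push it down with the held board, laid along the middle of the slot, let go 55 mm below the rim and open the fingers so that the one at the hinge holds the flap off the board, then draw out
- tube_of_fuses: bystander: tube of fuses, 14 x 60 x 12 mm, lying on the bench; origin at the centre of its underside
- reel: bystander: reel of solder wire, 54 mm across, 36 mm high; origin at the centre of its underside
- pocket_torch: bystander: black pocket torch standing on its head, 33 mm across, 112 mm high; origin at the centre of its underside
- driver_small: bystander: small black screwdriver, 17 x 125 x 16 mm, lying flat; origin at the centre of the underside
Mind the look-alikes: they are no part of the job. What is shaped like the board_2 but purple is not meant.

How it is judged:
At the end, for the whole second after the job is handed in: Each sound board is in a bay of its own (5 mm sideways, underside within 1.5 mm of the shoulders, parallel to the base plate within 0.02 rad, along the bay within 0.1 rad); each broken board is inside the bin; the flap is shut (under 0.08 rad); all at rest (((horizontal distance between board_1 and bay_a below 0.005 m and z of board_1 in the frame of bay_a between -0.0015 and 0.0015 m and angle between the z axis of board_1 and the z axis of bay_a, either way round below 0.02 rad and angle between board_1's own z axis and vertical below 0.1 rad and angle between the x axis of board_1 and the x axis of bay_a, either way round below 0.1 rad) or (horizontal distance between board_1 and bay_b below 0.005 m and z of board_1 in the frame of bay_b between -0.0015 and 0.0015 m and angle between the z axis of board_1 and the z axis of bay_b, either way round below 0.02 rad and angle between board_1's own z axis and vertical below 0.1 rad and angle between the x axis of board_1 and the x axis of bay_b, either way round below 0.1 rad)) and linear speed of each of board_1, board_2, reject_1, reject_2 below 0.02 m/s and ((horizontal distance between board_2 and bay_a below 0.005 m and z of board_2 in the frame of bay_a between -0.0015 and 0.0015 m and angle between the z axis of board_2 and the z axis of bay_a, either way round below 0.02 rad and angle between board_2's own z axis and vertical below 0.1 rad and angle between the x axis of board_2 and the x axis of bay_a, either way round below 0.1 rad) or (horizontal distance between board_2 and bay_b below 0.005 m and z of board_2 in the frame of bay_b between -0.0015 and 0.0015 m and angle between the z axis of board_2 and the z axis of bay_b, either way round below 0.02 rad and angle between board_2's own z axis and vertical below 0.1 rad and angle between the x axis of board_2 and the x axis of bay_b, either way round below 0.1 rad)) and z of reject_1 in the frame of reject_bin between 0 and 0.12 m and x of reject_1 in the frame of reject_bin between -0.08 and 0.08 m and y of reject_1 in the frame of reject_bin between -0.076 and 0.076 m and z of reject_2 in the frame of reject_bin between 0 and 0.12 m and x of reject_2 in the frame of reject_bin between -0.08 and 0.08 m and y of reject_2 in the frame of reject_bin between -0.076 and 0.076 m and value of joint bin_flap below 0.08 rad); the robot touches nothing.
It fails at once if a bystander on the bench is shifted by more than 30 mm (distance of any of tube_of_fuses, reel, pocket_torch, driver_small from where it was at the start of the episode above 0.03 m).
Of board_1, board_2, reject_1, reject_2 only 3 to 4 are there at a start; the rules pass over those that are not, and their reading is None.
At some moment in a run one of board_1, board_2, reject_1, reject_2 may be knocked a few centimetres aside while the robot is not near it.
Once in a run the grip may slacken for a moment while it holds something.
It also fails if it takes over 200 s, if anything falls off the work surface, if the arm or the gripper's body presses on something with over 40 N, if the wrist force passes 120 N, or if a joint passes its speed limit or range.

## Working session

There is one attempt and no reset: what is moved stays moved. The work goes in short steps, Python scripts to look and compute and a shell command to move; the robot and the scene stay as the last step left them, time stands still between calls to the robot, and variables do not carry over. Pictures are saved under pics/ and viewed, and the job is handed in when it is done.

```bash
mkdir -p pics; ls
python3 - <<'E'
from station import manip, optics, order
import cv2
print(manip.state())
for n in ["scene","top","wrist"]:
    c=optics.get_calibration(n); print(n,c)
    im=optics.snapshot(n); cv2.imwrite(f"pics/{n}0.png",im[:,:,::-1])
E
```

```text
pics
{'time': 0.0, 'q': array([-1.56671429e+00,  1.04664075e-01,  9.64300806e-02,  1.56391136e+00,
       -4.07925326e-05,  1.35306429e+00]), 'joint_velocities': array([-5.10808880e-05, -1.88573504e-03,  2.29176575e-04, -3.05119812e-03,
        1.03011902e-03, -3.77795549e-04]), 'joint_torque': array([ 3.52776924e-04, -5.56930304e+01,  5.03648829e+01,  1.68845284e-02,
       -3.70199468e-04,  1.52469845e-06]), 'ee_pos': array([ 0.13197648, -0.58494304,  0.23052139]), 'ee_rot': array([-3.14026666e+00, -2.51581789e-04,  2.21813934e-01]), 'force': array([-0.22668217,  0.09339843,  0.59046849]), 'moment': array([ 0.0167824 , -0.02585016, -0.09001986]), 'opening': 0.08536709504143267}
scene {'intrinsics': array([[505.80876477,   0.        , 318.67133316],
       [  0.        , 505.80876477, 194.28057582],
       [  0.        ,   0.        ,   1.        ]]), 'position': array([ 0.16963625, -0.94115021,  0.61804574]), 'rotation': array([-2.06942016, -0.01319163, -0.50292855])}
top {'intrinsics': array([[395.56274712,   0.        , 317.10654164],
       [  0.        , 395.56274712, 199.79309375],
       [  0.        ,   0.        ,   1.        ]]), 'position': array([ 0.46107187, -0.12619525,  0.97287391]), 'rotation': array([-2.92853512,  0.00437772, -1.60962171])}
wrist {'intrinsics': array([[310.63261064,   0.        , 320.30029574],
       [  0.        , 310.63261064, 204.31653485],
       [  0.        ,   0.        ,   1.        ]]), 'position': array([ 0.20494519, -0.5691681 ,  0.37264223]), 'rotation': array([ 2.84559055e+00,  9.96820511e-04, -1.34863912e+00])}
```

View pics/top0.png

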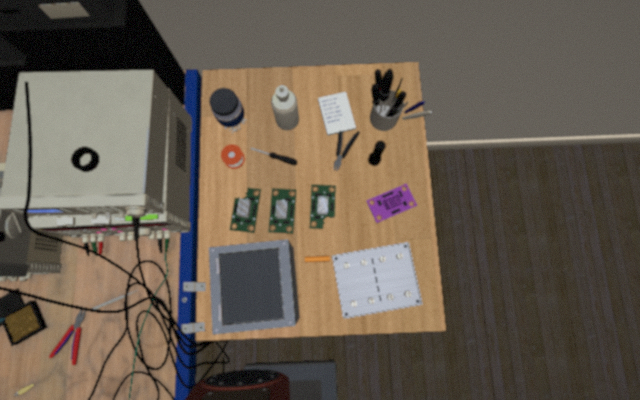

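View pics/scene0.png

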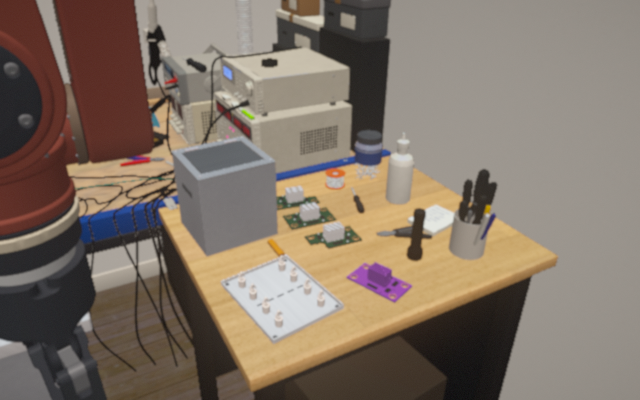

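View pics/wrist0.png

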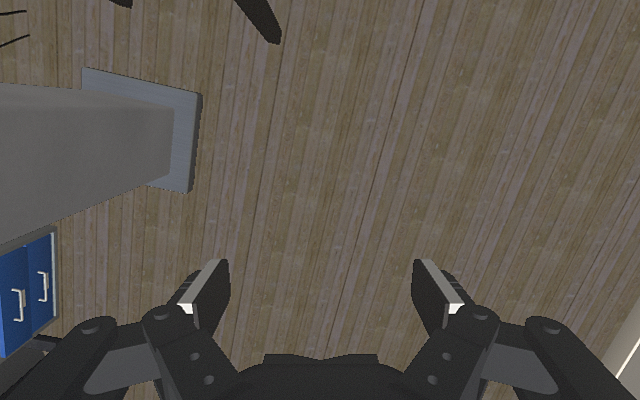

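```bash
cat > h.py <<'E'
from station import manip, optics, order
import cv2, numpy as np
from scipy.spatial.transform import Rotation as Ro
def cal(n):
    c=optics.get_calibration(n); return c["intrinsics"],np.array(c["position"]),Ro.from_euler('xyz',c["rotation"]).as_matrix()
def p2w(C,u,v,z):
    K,p,R=C; d=R@np.linalg.solve(K,[u,v,1]); return p+d*(z-p[2])/d[2]
def w2p(C,P):
    K,p,R=C; q=K@(R.T@(np.array(P)-p)); return q[:2]/q[2]
def crop(im,x0,y0,w,h,s,fn):
    c=im[y0:y0+h,x0:x0+w,::-1]; cv2.imwrite(fn,cv2.resize(c,None,fx=s,fy=s,interpolation=cv2.INTER_CUBIC))
def tool():
    s=manip.state(); return np.array(s["ee_pos"]),Ro.from_euler('xyz',s["ee_rot"]).as_matrix(),s
def st():
    p,R,s=tool(); print("t %.2f p %s rot %s f %s op %.4f"%(s["time"],np.round(p,4),np.round(np.degrees(s["ee_rot"]),2),np.round(s["force"],1),s["opening"]))
def delta(target,yaw):  # tool pointing down, yaw in deg; prints tool-frame shift & turn
    p,R,s=tool(); T=Ro.from_euler('xyz',[180,0,yaw],degrees=True).as_matrix()
    print("shift(tool now) mm",np.round(R.T@(np.array(target)-p)*1e3,1),"turn deg",np.round(np.degrees(Ro.from_matrix(R.T@T).as_rotvec()),2))
E
python3 - <<'E'
from h import *
im=cv2.imread("pics/top0.png")[:,:,::-1]
crop(im,195,170,240,170,3.3,"pics/topc.png")
im=cv2.imread("pics/scene0.png")[:,:,::-1]
crop(im,160,130,260,200,3,"pics/scenec.png")
C=cal("top")
for n,u,v,z in [("b1",245,210,.034),("b2",283,211,.034),("b3",322,206,.034),("c",377,281,.01),("bin",253,286,.18),("tr",377,152,.1),("corner",445,331,0)]: print(n,np.round(p2w(C,u,v,z),3))
E
```

```text
b1 [0.646 0.045 0.034]
b2 [ 0.64  -0.047  0.034]
b3 [ 0.648 -0.141  0.034]
c [ 0.466 -0.265  0.01 ]
bin [0.465 0.003 0.18 ]
tr [ 0.758 -0.273  0.1  ]
corner [ 0.345 -0.418  0.   ]
```

View pics/topc.png

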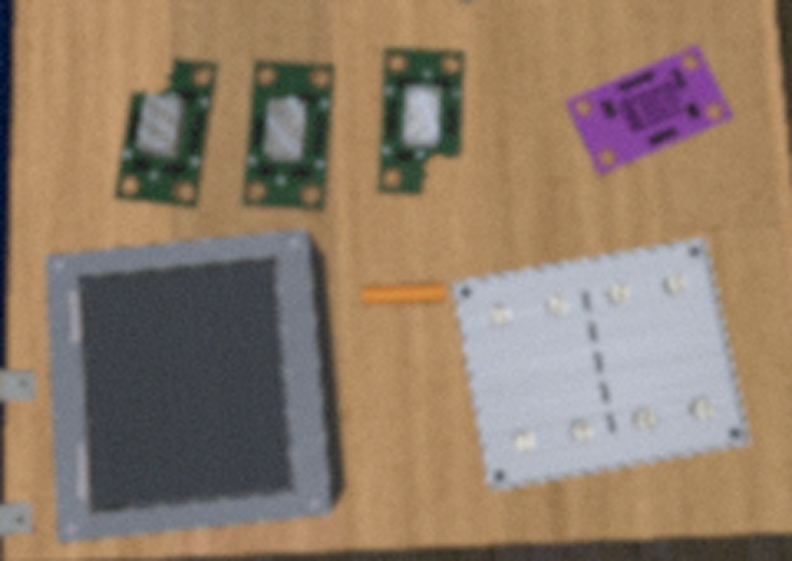

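View pics/scenec.png

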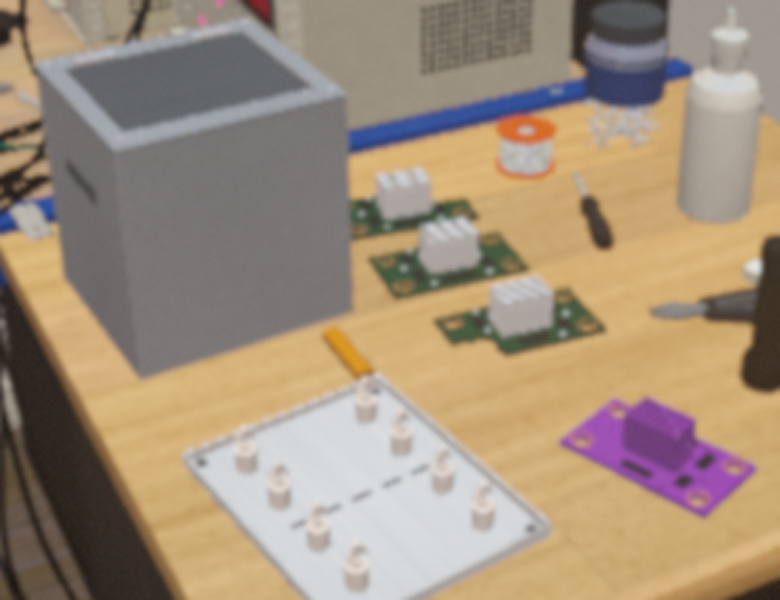

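```bash
python3 -m jog '[[0,0,-0.035,0,0,0,1],[0,0,-0.035,0,0,0,1],[0.025,-0.019,0,0,0,0,1],[0.025,-0.019,0,0,0,0,1],[0.025,-0.019,0,0,0,0,1],[0.025,-0.019,0,0,0,0,1],[0.025,-0.019,0,0,0,0,1],[0.025,-0.019,0,0,0,0,1],[0.025,-0.019,0,0,0,0,1],[0.025,-0.019,0,0,0,0,1]]'; python3 -m jog '[[0.03,-0.023,0,0,0,0,1],[0.03,-0.023,0,0,0,0,1],[0.03,-0.023,0,0,0,0,1],[0.03,-0.023,0,0,0,0,1],[0.03,-0.023,0,0,0,0,1],[0.03,-0.023,0,0,0,0,1],[0.03,-0.023,0,0,0,0,1],[0.03,-0.023,0,0,0,0,1],[0.03,-0.023,0,0,0,0,1],[0.03,-0.023,0,0,0,0,1]]'; python3 -c "
from h import *
delta([.53,-.1,.3],0)"
```

```text
time: 0.98
ee_pos: [0.2943, -0.3917, 0.3011]
ee_rot: [-3.142, 0.0, 0.222]
force: [-1.1, -1.3, 0.3]
opening: 0.0853
time: 1.82
ee_pos: [0.5366, -0.1008, 0.3011]
ee_rot: [3.141, 0.0, 0.222]
force: [0.6, -1.5, 0.4]
opening: 0.0852
shift(tool now) mm [-6.2 -2.3  1.1] turn deg [1.000e-02 1.000e-02 1.272e+01]
```

```bash
python3 -m jog '[[0,0,0,0,0,6.4,1],[0,0,0,0,0,6.3,1],[0,0,0,0,0,0,1],[0,0,0,0,0,0,1]]'
python3 - <<'E'
from h import *
st(); C=cal("wrist"); np.save("w1.npy",np.array(list(C),dtype=object),allow_pickle=True)
im=optics.snapshot("wrist"); cv2.imwrite("pics/w1.png",im[:,:,::-1])
E
```

```text
time: 2.15
ee_pos: [0.5356, -0.1026, 0.301]
ee_rot: [-3.141, 0.001, 0.004]
force: [-0.7, 0.5, -0.4]
opening: 0.0854
t 2.15 p [ 0.5356 -0.1026  0.301 ] rot [-1.7999e+02  3.0000e-02  2.1000e-01] f [-0.7  0.5 -0.4] op 0.0854Traceback (most recent call last):
  File "<stdin>", line 2, in <module>
ValueError: could not broadcast input array from shape (3,3) into shape (3,)
```

```bash
cat >> h.py <<'E'
import pickle
def shot(n,tag):
    C=cal(n); im=optics.snapshot(n); cv2.imwrite(f"pics/{tag}.png",im[:,:,::-1]); pickle.dump(C,open(f"{tag}.pkl","wb")); return C,im
def load(tag): return pickle.load(open(f"{tag}.pkl","rb"))
E
python3 -c "
from h import *
st(); shot('wrist','w1')"
```

```text
t 2.15 p [ 0.5356 -0.1026  0.301 ] rot [-1.7999e+02  3.0000e-02  2.1000e-01] f [-0.7  0.5 -0.4] op 0.0854
```

View pics/w1.png

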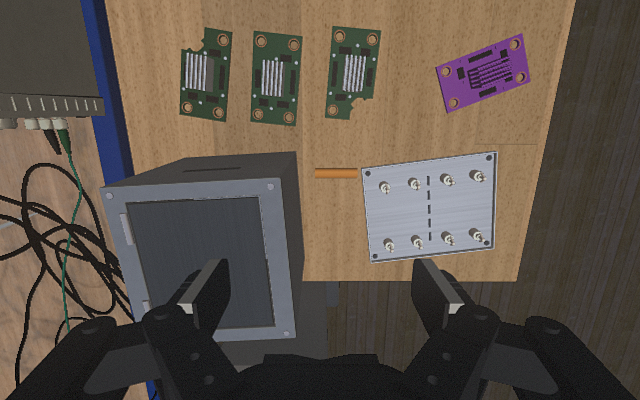

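```bash
python3 -c "
from h import *
im=cv2.imread('pics/w1.png')[:,:,::-1]
crop(im,170,15,220,120,3.6,'pics/w1a.png')
crop(im,350,145,160,120,5,'pics/w1b.png')
crop(im,95,145,220,210,2.8,'pics/w1c.png')"
```

```text
(no output)
```

View pics/w1a.png

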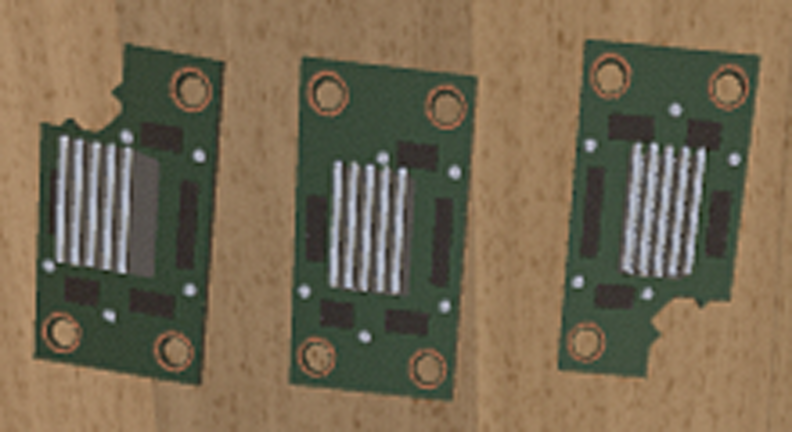

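View pics/w1b.png

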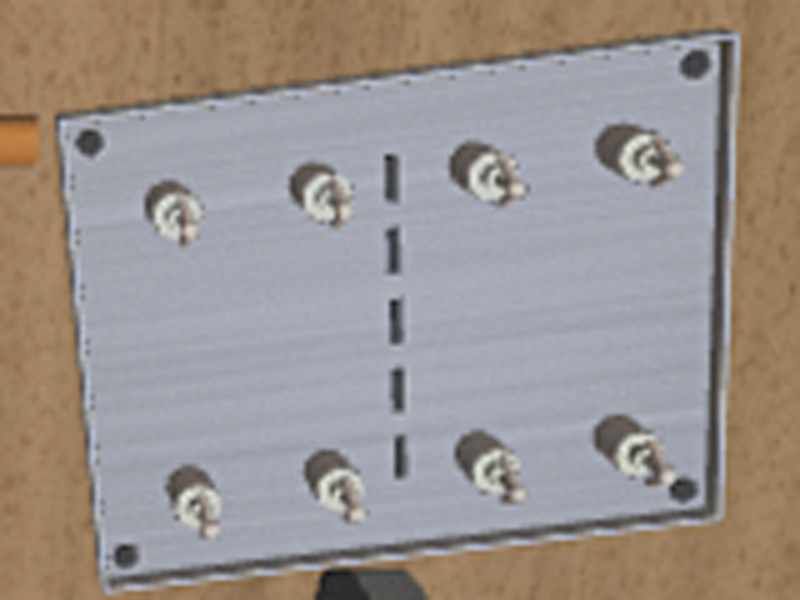

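View pics/w1c.png

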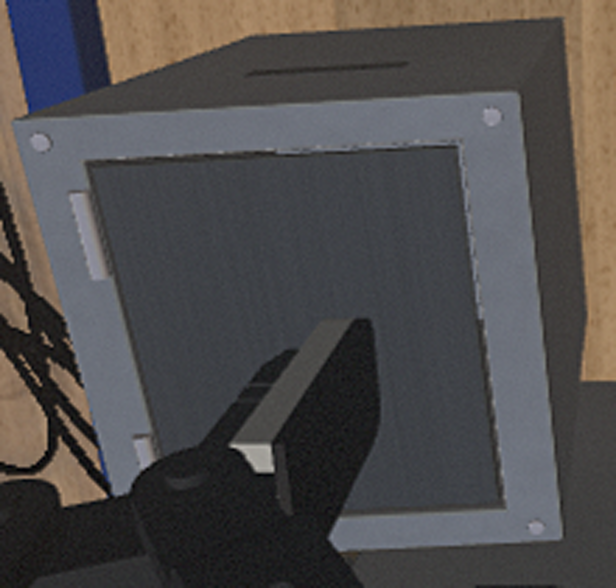

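```bash
cat > m1.py <<'E'
from h import *
C=load("w1")
def fit(obj,pts):
    obj=np.array(obj,float);pts=np.array(pts)
    a=obj-obj.mean(0);b=pts-pts.mean(0)
    th=np.arctan2((a[:,0]*b[:,1]-a[:,1]*b[:,0]).sum(),(a*b).sum())
    R=np.array([[np.cos(th),-np.sin(th)],[np.sin(th),np.cos(th)]])
    t=pts.mean(0)-R@obj.mean(0)
    return t,np.degrees(th),np.round(np.linalg.norm(pts-(obj@R.T+t),axis=1)*1e3,1)
def W(px,s,o,z): return [p2w(C,u/s+o[0],v/s+o[1],z)[:2] for u,v in px]
o=(170,15)
H={'TL':(.045,.021),'TR':(.045,-.021),'BL':(-.045,.021),'BR':(-.045,-.021)}
def run(n,d,z=.004):
    r=fit([H[k] for k in d],W(list(d.values()),3.6,o,z)); print(n,np.round(r[0],4),round(r[1],2),r[2])
if __name__=="__main__":
    run("rejL",dict(TR=(193,89),BL=(62,331),BR=(174,351)))
    run("sound",dict(TL=(328,93),TR=(446,106),BL=(316,357),BR=(428,369)))
    run("rejR",dict(TL=(609,76),TR=(728,87),BL=(585,342)))
    ob=[(.045,.065),(.045,.023),(.045,-.023),(.045,-.065),(-.045,.065),(-.045,.023),(-.045,-.023),(-.045,-.065)]
    r=fit(ob,W([(183,237),(346,217),(517,195),(675,172),(208,530),(356,515),(515,495),(665,478)],5,(350,145),.037)); print("chassis",r)
    c=W([(183,237),(346,217),(517,195),(675,172),(208,530),(356,515),(515,495),(665,478)],5,(350,145),.037)
    print(np.round(c,4))
    r=fit([(.069,.06),(.069,-.06),(-.069,-.06)],W([(88,162),(460,145),(503,507)],2.8,(95,145),.18)); print("slot",r)
E
python3 m1.py
```

```text
rejL [0.6537 0.0486] -9.49 [0.  0.1 0.1]
sound [ 0.6467 -0.0434] -5.66 [0.1 0.2 0.2 0.2]
rejR [ 0.6529 -0.1438] -4.57 [0.1 0.1 0. ]
chassis (array([ 0.46880205, -0.26413343]), np.float64(7.654838598770812), array([1.5, 1.4, 1.1, 0.3, 1.3, 0.6, 1.1, 0.8]))
[[ 0.5035 -0.1928]
 [ 0.5093 -0.2363]
 [ 0.5155 -0.2815]
 [ 0.522  -0.3229]
 [ 0.4168 -0.2057]
 [ 0.4217 -0.2476]
 [ 0.4281 -0.2922]
 [ 0.4335 -0.3341]]
slot (array([0.46566964, 0.00573307]), np.float64(3.291103800194748), array([1.3, 1.5, 1.7]))
```

```bash
python3 -c "
from h import *
delta([.6537,.0486,.12],-9.5)"; python3 -m jog '[[0.029,-0.038,0,0,0,0,0.6],[0.029,-0.038,0,0,0,0,0.6],[0.03,-0.038,0,0,0,0,0.6],[0.03,-0.038,0,0,0,0,0.6],[0,0,0.03,0,0,4.9,0.6],[0,0,0.03,0,0,4.8,0.6],[0,0,0.03,0,0,0,0.6],[0,0,0.03,0,0,0,0.6],[0,0,0.03,0,0,0,0.6],[0,0,0,0,0,0,0.6]]';python3 -c "
from h import *
delta([.6537,.0486,.12],-9.5); shot('wrist','w2')"
```

```text
shift(tool now) mm [ 118.7 -151.   181.1] turn deg [0.   0.02 9.71]
time: 3.03
ee_pos: [0.6339, 0.0262, 0.1443]
ee_rot: [-3.139, 0.009, -0.162]
force: [-0.3, 0.1, -2.3]
opening: 0.0513
shift(tool now) mm [ 16.1 -25.3  24.2] turn deg [-0.13  0.54  0.22]
```

View pics/w2.png

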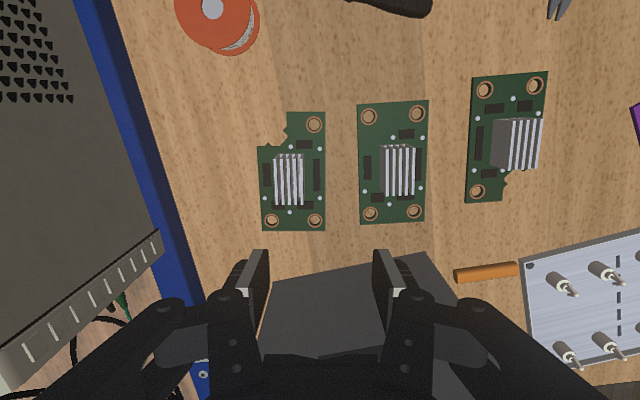

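```bash
python3 -m jog '[[0.008,-0.0125,0.012,0,0,0,0.6],[0.008,-0.0125,0.012,0,0,0,0.6],[0,0,0,0,0,0,0.6],[0,0,0,0,0,0,0.6]]'
python3 - <<'E'
from h import *
from m1 import fit
delta([.6537,.0486,.09],-9.5)
C=load('w2'); 
print(fit([(.045,-.021),(-.045,.021),(-.045,-.021)],[p2w(C,u,v,.004)[:2] for u,v in [(314,125),(272,219),(315,219)]]))
C,im=shot('wrist','w3'); crop(im,200,80,200,150,4,'pics/w3c.png')
E
```

```text
time: 3.42
ee_pos: [0.6562, 0.0377, 0.1292]
ee_rot: [-3.131, -0.001, -0.144]
force: [-0.2, 1.1, -0.0]
opening: 0.0513
shift(tool now) mm [ -4.  -10.   39.3] turn deg [-0.6  -0.06  1.24]
(array([0.6546328 , 0.04917823]), np.float64(-9.142366976929473), array([1.4, 0.8, 0.6]))
```

View pics/w3c.png

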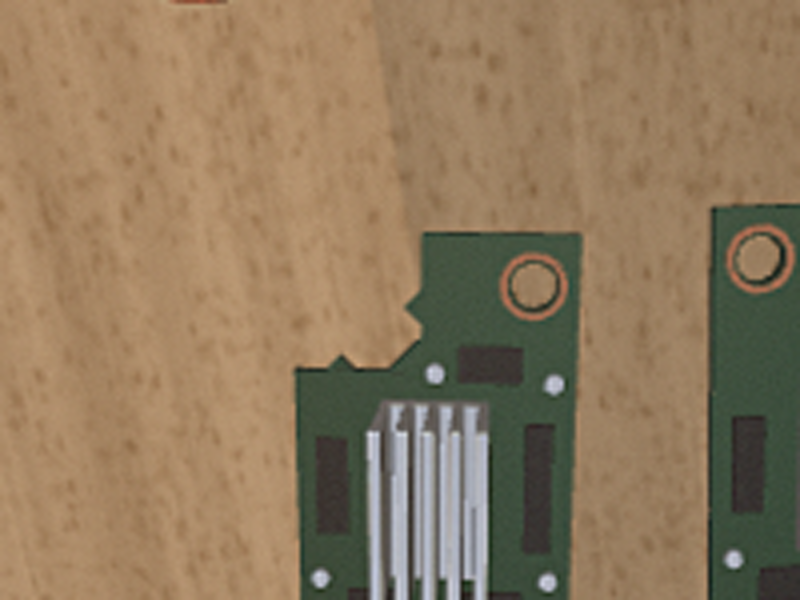

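```bash
python3 -m jog '[[0,0,0,0,0,0,0.6],[0,0,0,0,0,0,0.6],[0,0,0,0,0,0,0.6]]'
python3 - <<'E'
from h import *
p,R,s=tool(); print(s['q'],s['joint_velocities'],s['joint_torque']); delta([.6537,.0486,.09],-9.5)
E
```

```text
time: 3.72
ee_pos: [0.6559, 0.0378, 0.1285]
ee_rot: [-3.131, -0.001, -0.145]
force: [-0.5, 0.1, -1.0]
opening: 0.0512
[-0.14600505  0.27871381  0.10584891  1.39663175  0.01065947  3.1407093 ] [ 0.00236485  0.00552494 -0.00593896 -0.00282937  0.00161655  0.00092947] [-1.84387306e-02 -6.44382048e+01  5.04807830e+01  7.51725398e-03
  3.75218620e-02 -5.78737410e-03]
shift(tool now) mm [-3.8 -9.9 38.6] turn deg [-0.61 -0.07  1.19]
```

```bash
python3 -m jog '[[0,0.04,0,0,0,0,0.6],[0,0,-0.03,0,0,-7.15,0.6],[0,0,0,0,0,-7.15,0.6],[0,0,0,0,0,-7.15,0.6],[0,0,0,0,0,-7.15,0.6],[0,0,0,0,0,-7.15,0.6],[0,0,0,0,0,-7.15,0.6],[0,0,0,0,0,-7.15,0.6],[0,0,0,0,0,-7.15,0.6],[0,0,0,0,0,-7.15,0.6]]';python3 -m jog '[[0,0,0,0,0,-7.15,0.6],[0,0,0,0,0,-7.15,0.6],[0,0,0,0,0,-7.15,0.6],[0,0,0,0,0,-7.15,0.6],[0,0,0,0,0,-7.15,0.6],[0,0,0,0,0,-7.15,0.6],[0,0,0,0,0,-7.15,0.6],[0,0,0,0,0,-7.15,0.6],[0,0,0,0,0,-7.15,0.6],[0,0,0,0,0,-7.15,0.6]]';python3 -m jog '[[0,0,0,0,0,-7.15,0.6],[0,0,0,0,0,-7.15,0.6],[0,0,0,0,0,-7.15,0.6],[0,0,0,0,0,-7.15,0.6],[0,0,0,0,0,-7.15,0.6],[0,0,0,0,0,0,0.6]]'; python3 -c "
from h import *
delta([.6537,.0486,.12],170.5);shot('wrist','w4')"
```

```text
time: 4.55
ee_pos: [0.6498, -0.0019, 0.1574]
ee_rot: [-3.137, -0.01, 0.984]
force: [0.3, -0.5, -1.3]
opening: 0.051
time: 5.38
ee_pos: [0.6498, -0.0019, 0.1574]
ee_rot: [3.134, -0.007, 2.232]
force: [0.6, -0.7, -1.3]
opening: 0.0513
time: 5.88
ee_pos: [0.6498, -0.0019, 0.1574]
ee_rot: [3.131, -0.001, 2.856]
force: [-0.1, 0.0, 0.4]
opening: 0.0511
shift(tool now) mm [10.5 49.2 38. ] turn deg [ 0.61 -0.02 -6.88]
```

View pics/w4.png

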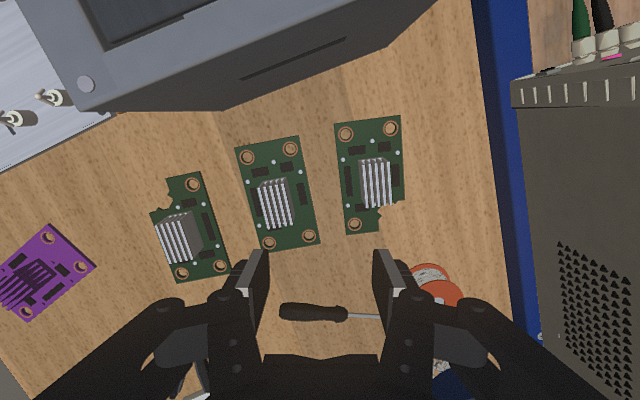

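```bash
python3 - <<'E'
from h import *
from m1 import fit
C=load('w4')
print(fit([(-.045,-.021),(-.045,.021),(.045,-.021)],[p2w(C,u,v,.004)[:2] for u,v in [(345,134),(391,130),(354.5,224.5)]]))
E
python3 -m jog '[[0.001,0.012,0,0.6,0,-3.4,0.6],[0.001,0.012,0.01,0,0,-3.4,0.6],[0,0.012,0.02,0,0,0,0.6],[0.001,0.012,0.01,0,0,0,0.6],[0,0,0,0,0,0,0.6],[0,0,0,0,0,0,0.6]]'; python3 -c "
from h import *
delta([.654,.0488,.05],170.5)"
```

```text
(array([0.65503794, 0.04990952]), np.float64(-9.523391644155513), array([0.9, 0.8, 0.4]))
time: 6.43
ee_pos: [0.6566, 0.0462, 0.1166]
ee_rot: [3.142, -0.003, 2.967]
force: [0.3, 0.3, -0.4]
opening: 0.0513
shift(tool now) mm [ 2.8  2.1 66.6] turn deg [ 0.   -0.16 -0.49]
```

```bash
python3 -m jog '[[0.002,0.0026,0.02,0,0,-0.5,0.6],[0,0,0.025,0,0,0,0.6],[0,0,0.025,0,0,0,0.6],[0,0,0.02,0,0,0,0.6],[0,0,0.014,0,0,0,0.6],[0,0,0,0,0,0,0.6],[0,0,0,0,0,0,0.6]]'; python3 -c "
from h import *
delta([.6545,.0492,.012],170.5); shot('wrist','w5')"
```

```text
time: 7.02
ee_pos: [0.6556, 0.0483, 0.0136]
ee_rot: [3.141, -0.001, 2.976]
force: [0.7, 0.4, -0.6]
opening: 0.0516
shift(tool now) mm [1.3 0.7 1.6] turn deg [ 0.01 -0.08  0.03]
```

View pics/w5.png

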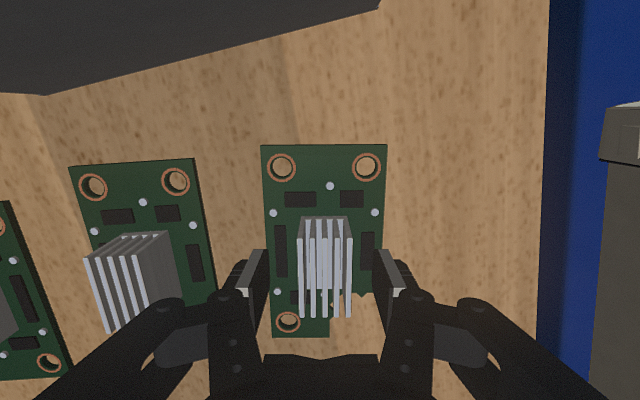

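```bash
python3 -m jog '[[0.001,0.0007,0.001,0,0,0,0.6],[0,0,0,0,0,0,0],[0,0,0,0,0,0,0],[0,0,0,0,0,0,0],[0,0,0,0,0,0,0],[0,0,0,0,0,0,0],[0,0,0,0,0,0,0]]'; python3 -c "
from h import *
st()"; python3 -m jog '[[0,0,-0.01,0,0,0,0],[0,0,-0.02,0,0,0,0],[0,0,-0.03,0,0,0,0],[0,0,-0.03,0,0,0,0],[0,0,-0.03,0,0,0,0],[0,0,-0.03,0,0,0,0],[0,0,-0.03,0,0,0,0],[0,0,-0.03,0,0,0,0],[0,0,-0.02,0,0,0,0],[0,0,0,0,0,0,0]]'; python3 -c "
from h import *
shot('wrist','w6');delta([.4657,.0057,.26],183.3)"
```

```text
time: 7.65
ee_pos: [0.6555, 0.0494, 0.0134]
ee_rot: [3.141, 0.001, 2.977]
force: [-1.5, 0.4, 6.6]
opening: 0.0232
t 7.65 p [0.6555 0.0494 0.0134] rot [1.7998e+02 4.0000e-02 1.7059e+02] f [-1.5  0.4  6.6] op 0.0232
time: 8.48
ee_pos: [0.6565, 0.0493, 0.2483]
ee_rot: [3.141, 0.006, 2.977]
force: [0.5, 0.2, -1.2]
opening: 0.0231
shift(tool now) mm [180.6 -74.1 -15.3] turn deg [ 1.00e-02  1.90e-01 -1.27e+01]
```

View pics/w6.png

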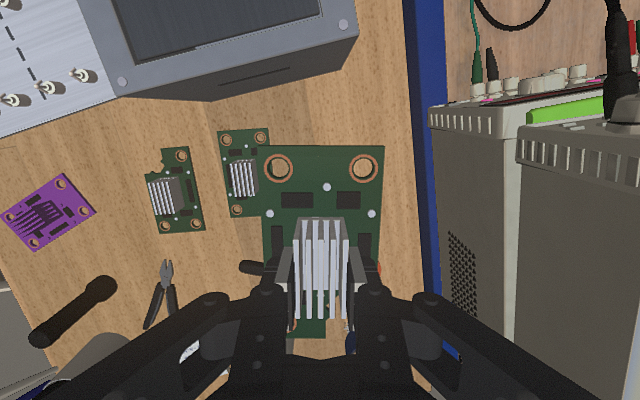

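```bash
python3 -m jog '[[0.02,-0.008,-0.015,0,0,0,0],[0.03,-0.012,0,0,0,0,0],[0.025,-0.01,0,0,0,0,0],[0,0,0,0,0,-6.3,0],[0,0,0,0,0,-6.4,0],[0,0,0,0,0,0,0],[0,0,0,0,0,0,0]]'; python3 -c "
from h import *
C,im=shot('wrist','w7');delta([.4657,.0057,.26],183.3)"
```

```text
time: 9.12
ee_pos: [0.5756, 0.0322, 0.256]
ee_rot: [3.141, -0.003, -3.088]
force: [0.1, -0.2, -1.1]
opening: 0.0229
shift(tool now) mm [111.3 -20.5  -3.5] turn deg [ 0.05 -0.15 -0.23]
```

View pics/w7.png

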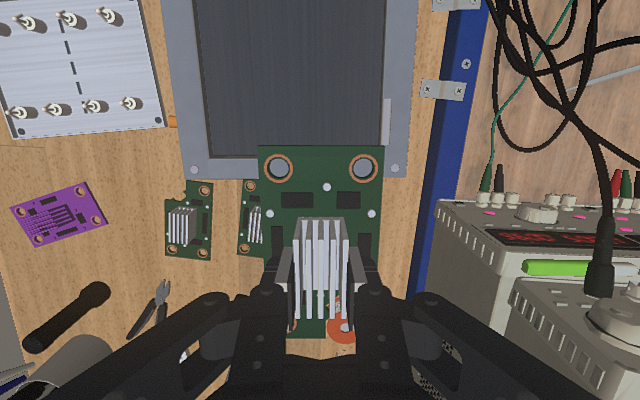

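Run:
```python
from h import *
C=load('w7')
for n,u,v in [("slotL0",194,0),("slot -y+x",209,157),("outer -y+x",173,180),("outer +y+x",410,177),("boltL",195,169),("boltR",395,169),("slotR0",387,0),("slotR",383,100)]: print(n,np.round(p2w(C,u,v,.18)[:2],4))
C=load('w1')
for n,u,v in [("bolt1",40,142),("bolt2",491,117),("bolt3",536,527),("outer1",14,120),("outer2",518,93),("outer3",560,538)]: print(n,np.round(p2w(C,u/2.8+95,v/2.8+145,.18)[:2],4))
```

```text
slotL0 [ 0.4415 -0.0529]
slot -y+x [ 0.5374 -0.0484]
outer -y+x [ 0.5553 -0.075 ]
outer +y+x [0.544  0.0944]
boltL [ 0.5465 -0.0588]
boltR [0.5388 0.0829]
slotR0 [0.4351 0.0651]
slotR [0.493  0.0692]
bolt1 [0.5372 0.0822]
bolt2 [ 0.5459 -0.0595]
bolt3 [ 0.3933 -0.0693]
outer1 [0.5443 0.0889]
outer2 [ 0.5535 -0.0682]
outer3 [ 0.3885 -0.0779]
```

```bash
python3 -m jog '[[0.02,-0.004,0,0,0,0,0],[0.03,-0.006,0,0,0,0,0],[0.03,-0.006,0,0,0,0,0],[0.02,-0.003,0,0,0,-0.2,0],[0.01,-0.002,0,0,0,0,0],[0,0,0,0,0,0,0],[0,0,0,0,0,0,0],[0,0,0,0,0,0,0]]'; python3 -c "
from h import *
C,im=shot('wrist','w8');shot('scene','s8');delta([.4655,.0062,.205],183.3)"
```

```text
time: 9.83
ee_pos: [0.4681, 0.0048, 0.2571]
ee_rot: [3.141, -0.001, -3.082]
force: [0.8, -0.4, -1.9]
opening: 0.0226
shift(tool now) mm [ 2.3  1.4 52. ] turn deg [ 0.05 -0.09  0.17]
```

View pics/w8.png

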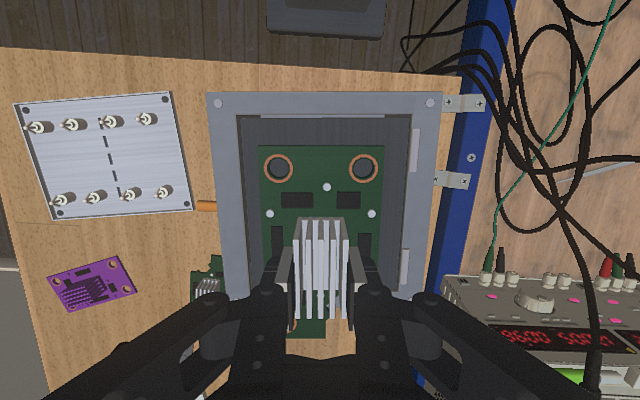

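View pics/s8.png

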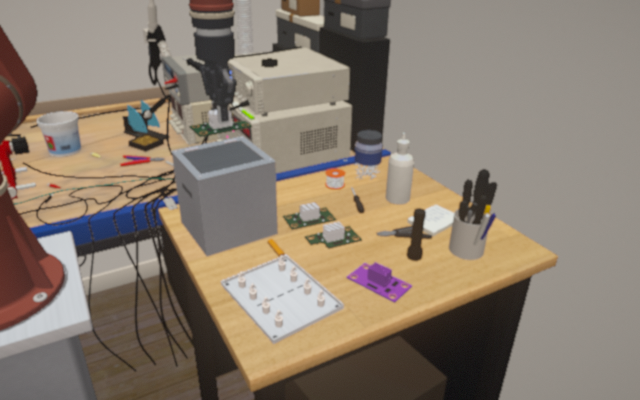

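```bash
python3 -m jog '[[0.0023,0.0014,0.02,0,0,0.2,0],[0,0,0.02,0,0,0,0],[0,0,0.012,0,0,0,0],[0,0,0.012,0,0,0,0],[0,0,0.012,0,0,0,0],[0,0,0,0,0,0,0]]'; python3 -m jog '[[0,0,0.012,0,0,0,0],[0,0,0.012,0,0,0,0],[0,0,0.012,0,0,0,0],[0,0,0.010,0,0,0,0],[0,0,0,0,0,0,0],[0,0,0,0,0,0,0]]';python3 -c "
from h import *
C,im=shot('wrist','w9');delta([.4655,.0062,.138],183.3)"
```

```text
time: 10.43
ee_pos: [0.4647, 0.0061, 0.1795]
ee_rot: [3.141, -0.003, -3.084]
force: [1.1, -2.9, 1.1]
opening: 0.0227
time: 10.93
ee_pos: [0.4643, 0.0059, 0.1345]
ee_rot: [3.141, -0.003, -3.084]
force: [-0.5, -2.6, -0.2]
opening: 0.0226
shift(tool now) mm [-0.9  0.2 -2.9] turn deg [ 0.01 -0.12 -0.02]
```

View pics/w9.png

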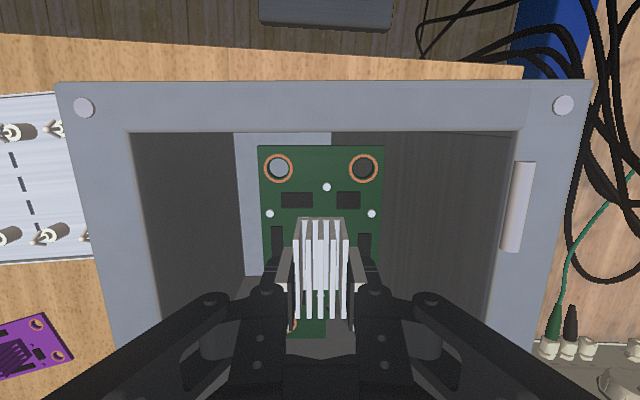

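```bash
python3 -m jog '[[0,0,0,0,0,0,0.7],[0,0,0,0,0,0,0.7],[0,0,0,0,0,0,0.7],[0,0,0,0,0,0,0.7],[0,0,0,0,0,0,0.7],[0,0,0,0,0,0,0.7]]'; python3 -c "
from h import *
C,im=shot('wrist','w10');st()"
```

```text
time: 11.48
ee_pos: [0.4653, 0.0059, 0.1358]
ee_rot: [3.142, -0.0, -3.084]
force: [0.2, -4.3, 2.1]
opening: 0.06
t 11.53 p [0.4653 0.0059 0.1357] rot [ 1.7999e+02 -2.0000e-02 -1.7672e+02] f [ 0.9 -3.5  2.4] op 0.0600
```

View pics/w10.png

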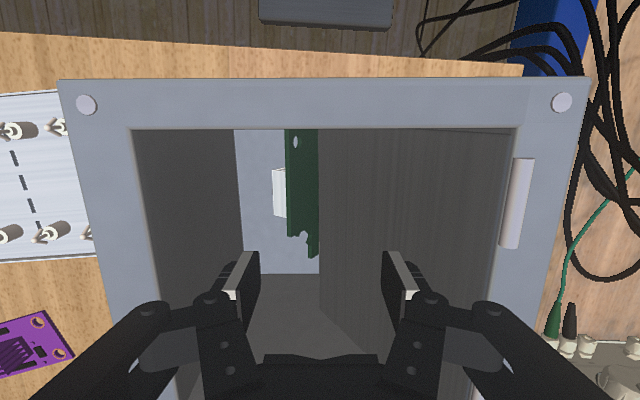

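```bash
python3 -m jog '[[0,0,0,0,0,0,0.7],[0,0,0,0,0,0,0.7],[0,0,0,0,0,0,0.7],[0,0,0,0,0,0,0.7]]'; python3 -c "
from h import *
C,im=shot('wrist','w11');st()"
```

```text
time: 11.87
ee_pos: [0.4652, 0.0061, 0.1355]
ee_rot: [3.141, -0.0, -3.084]
force: [1.4, -3.1, 2.7]
opening: 0.0595
t 11.92 p [0.4652 0.0061 0.1355] rot [ 1.7996e+02 -3.0000e-02 -1.7671e+02] f [ 1.5 -4.1  3.5] op 0.0595
```

View pics/w11.png

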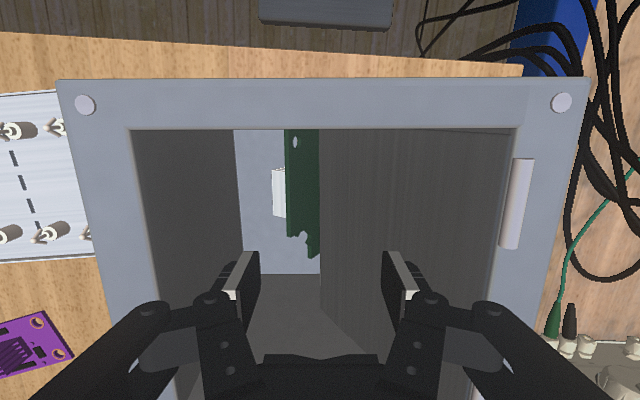

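```bash
python3 -m jog '[[0,0,-0.015,0,0,0,0.7],[0,0,-0.015,0,0,0,0.7],[0,0,-0.015,0,0,0,0.7],[0,0,-0.015,0,0,0,0.7],[0,0,-0.02,0,0,0,0.7],[0,0,-0.03,0,0,0,0.7],[0,0,-0.03,0,0,0,0.7],[0,0,0,0,0,0,0.7],[0,0,0,0,0,0,0.7]]'; python3 -c "
from h import *
C,im=shot('wrist','w12');shot('top','t12');st()"
```

```text
time: 12.67
ee_pos: [0.4656, 0.0063, 0.2764]
ee_rot: [3.141, 0.001, -3.084]
force: [-0.0, 0.2, -0.2]
opening: 0.0598
t 12.77 p [0.4647 0.0064 0.2742] rot [ 1.7990e+02 -1.6000e-01 -1.7669e+02] f [-0.2  0.7  0.4] op 0.0595
```

View pics/w12.png

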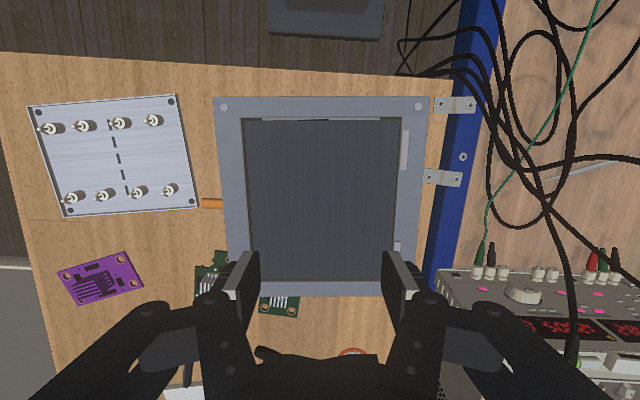

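View pics/t12.png

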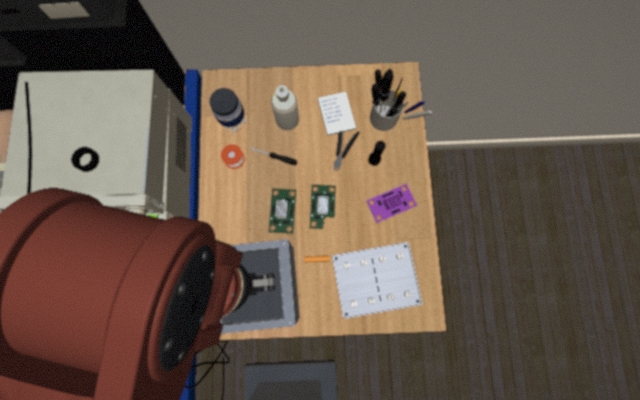

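```bash
python3 -c "
from h import *
delta([.653,-.144,.12],175.4)"; python3 -m jog '[[-0.02,0.018,0,0,0,2,0.6],[-0.025,0.022,0,0,0,2,0.6],[-0.025,0.022,0,0,0,2,0.6],[-0.025,0.022,0,0,0,1.9,0.6],[-0.025,0.022,0,0,0,0,0.6],[0,0,0,0,0,0,0.6],[0,0,0,0,0,0,0.6]]'; python3 -c "
from h import *
delta([.653,-.144,.12],175.4)"
```

```text
shift(tool now) mm [-179.7 -161.3  153.4] turn deg [ 0.09 -0.16  7.91]
time: 13.35
ee_pos: [0.5861, 0.1112, 0.2718]
ee_rot: [3.141, -0.007, 3.063]
force: [-0.4, -1.2, 0.5]
opening: 0.0515
shift(tool now) mm [ -87.7 -249.2  151.1] turn deg [ 0.02 -0.39  0.1 ]
```

```bash
python3 -m jog '[[-0.005,-0.025,0,0,0,0,0.6],[-0.01,-0.036,0,0,0,0,0.6],[-0.013,-0.038,0,0,0,0,0.6],[-0.013,-0.038,0,0,0,0,0.6],[-0.013,-0.038,0,0,0,0,0.6],[-0.013,-0.038,0,0,0,0,0.6],[-0.013,-0.025,0,0,0,0,0.6],[-0.008,-0.011,0,0,0,0,0.6],[0,0,0.02,0,0,0,0.6],[0,0,0.03,0,0,0,0.6]]';python3 -m jog '[[0,0,0.03,0,0,0,0.6],[0,0,0.02,0,0,0,0.6],[0,0,0,0,0,0,0.6],[0,0,0,0,0,0,0.6]]'; python3 -c "
from h import *
delta([.653,-.144,.12],175.4); shot('wrist','w13')"
```

```text
time: 14.18
ee_pos: [0.6546, -0.1475, 0.2273]
ee_rot: [-3.141, 0.003, 3.059]
force: [1.5, -0.8, 0.0]
opening: 0.0509
time: 14.52
ee_pos: [0.6525, -0.145, 0.1744]
ee_rot: [3.14, -0.004, 3.061]
force: [0.0, -0.3, 0.3]
opening: 0.051
shift(tool now) mm [-0.6  1.  54.4] turn deg [ 0.07 -0.21 -0.04]
```

View pics/w13.png

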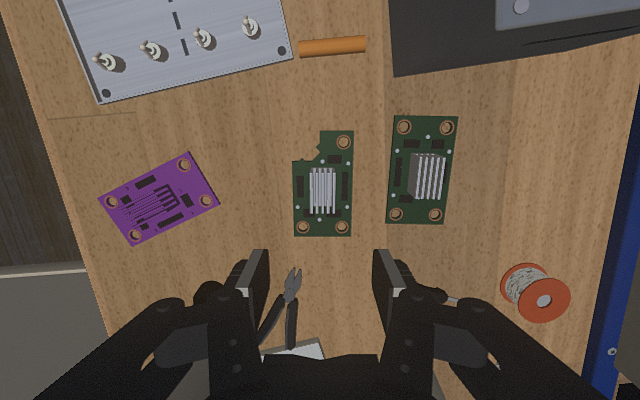

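Run:
```python
from h import *
from m1 import fit
C=load('w13')
r=fit([(-.045,.021),(.045,-.021),(.045,.021)],[p2w(C,u,v,.004)[:2] for u,v in [(344,141),(303,227),(342,227)]]);print(r)
print(fit([(-.045,-.021),(-.045,.021),(.045,-.021),(.045,.021)],[p2w(C,u,v,.004)[:2] for u,v in [(404,127),(450,123),(396,213),(435,214)]]))
delta([r[0][0],r[0][1],.0125],180+r[1])
```

```text
(array([ 0.65343951, -0.14284006]), np.float64(-4.5600541494402975), array([0.6, 0.3, 0.4]))
(array([ 0.64607888, -0.0417169 ]), np.float64(-5.913720129124398), array([2. , 3.4, 0.5, 1. ]))
shift(tool now) mm [  0.2   2.5 163.8] turn deg [ 0.02 -0.04 -0.07]
```

```bash
python3 -m jog '[[0,0.0015,0.02,0,0,0,0.6],[0,0,0.03,0,0,0,0.6],[0,0,0.03,0,0,0,0.6],[0,0,0.03,0,0,0,0.6],[0,0,0.025,0,0,0,0.6],[0,0,0.015,0,0,0,0.6],[0,0,0,0,0,0,0.6],[0,0,0,0,0,0,0.6]]';python3 -c "
from h import *
delta([.653,-.1432,.0125],175.4); shot('wrist','w14')"
```

```text
time: 15.23
ee_pos: [0.6546, -0.1439, 0.0266]
ee_rot: [3.141, -0.0, 3.061]
force: [0.4, -0.3, 1.0]
opening: 0.0513
shift(tool now) mm [ 1.6  0.6 14.1] turn deg [ 0.01 -0.01 -0.01]
```

View pics/w14.png

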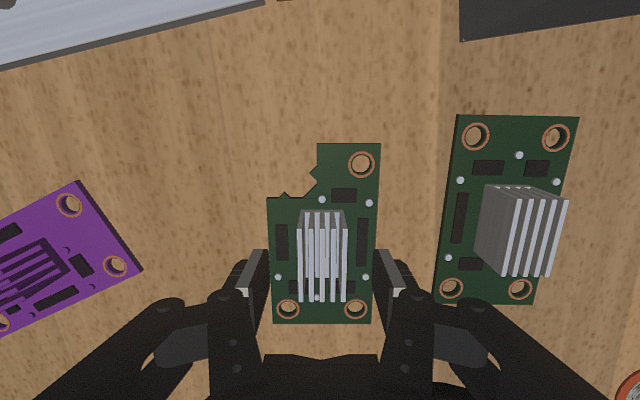

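```bash
python3 -m jog '[[0.0015,0.0006,0.014,0,0,0,0.6],[0,0,0,0,0,0,0.6],[0,0,0,0,0,0,0],[0,0,0,0,0,0,0],[0,0,0,0,0,0,0],[0,0,0,0,0,0,0],[0,0,0,0,0,0,0],[0,0,0,0,0,0,0],[0,0,0,0,0,0,0]]';python3 -m jog '[[0,0,-0.01,0,0,0,0],[0,0,-0.02,0,0,0,0],[0,0,-0.03,0,0,0,0],[0,0,-0.03,0,0,0,0],[0,0,-0.03,0,0,0,0],[0,0,-0.03,0,0,0,0],[0,0,-0.03,0,0,0,0],[0,0,-0.03,0,0,0,0],[0,0,-0.03,0,0,0,0],[0,0,-0.01,0,0,0,0]]';python3 -c "
from h import *
delta([.4655,.0062,.26],183.3); shot('wrist','w15')"
```

```text
time: 16.03
ee_pos: [0.6531, -0.1431, 0.0118]
ee_rot: [-3.142, -0.0, 3.061]
force: [-0.1, -0.1, 5.2]
opening: 0.0227
time: 16.87
ee_pos: [0.6537, -0.1433, 0.2665]
ee_rot: [-3.14, 0.004, 3.061]
force: [-0.1, -0.5, -0.4]
opening: 0.0229
shift(tool now) mm [199.6 133.9   5.5] turn deg [-0.1   0.23 -7.9 ]
```

View pics/w15.png

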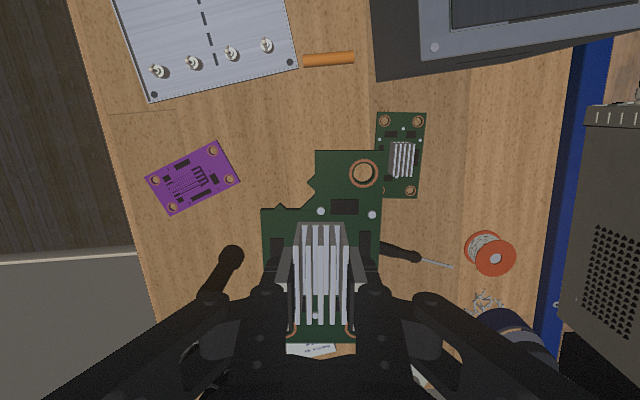

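```bash
python3 -m jog '[[0.015,0.01,0,0,0,0,0],[0.025,0.017,0,0,0,0,0],[0.03,0.02,0,0,0,0,0],[0.03,0.02,0,0,0,0,0],[0.03,0.02,0,0,0,0,0],[0.03,0.02,0,0,0,0,0],[0.025,0.017,0,0,0,0,0],[0.015,0.01,0,0,0,-3.9,0],[0,0,0,0,0,-4,0],[0,0,0,0,0,0,0]]';python3 -c "
from h import *
delta([.4655,.0062,.20],183.3); shot('wrist','w16')"
```

```text
time: 17.75
ee_pos: [0.4633, 0.0075, 0.26]
ee_rot: [3.141, -0.002, -3.08]
force: [-0.4, -1.6, -0.4]
opening: 0.0229
shift(tool now) mm [-2.2 -1.5 60. ] turn deg [ 0.05 -0.12  0.24]
```

View pics/w16.png

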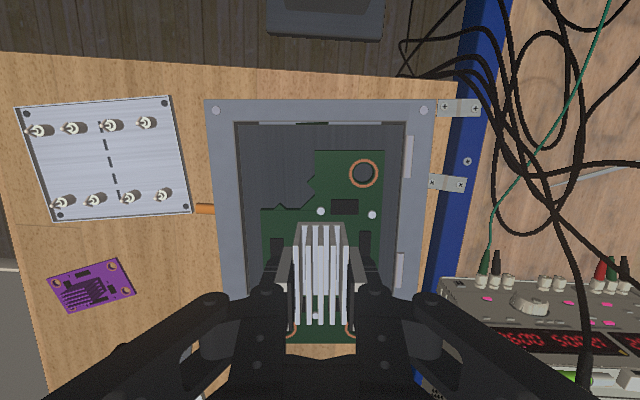

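```bash
python3 -m jog '[[-0.002,-0.0012,0.02,0,0,0.2,0],[0,0,0.02,0,0,0,0],[0,0,0.012,0,0,0,0],[0,0,0.012,0,0,0,0],[0,0,0.012,0,0,0,0],[0,0,0,0,0,0,0]]'; python3 -m jog '[[0,0,0.012,0,0,0,0],[0,0,0.012,0,0,0,0],[0,0,0.012,0,0,0,0],[0,0,0.012,0,0,0,0],[0,0,0,0,0,0,0],[0,0,0,0,0,0,0]]';python3 -c "
from h import *
C,im=shot('wrist','w17');delta([.4655,.0062,.136],183.3)"
```

```text
time: 18.3
ee_pos: [0.4658, 0.0056, 0.1832]
ee_rot: [3.14, -0.003, -3.089]
force: [-0.5, -2.3, 2.2]
opening: 0.0228
time: 18.8
ee_pos: [0.4655, 0.0055, 0.1364]
ee_rot: [3.141, -0.003, -3.088]
force: [-1.0, -2.6, -1.6]
opening: 0.0228
shift(tool now) mm [0.2 0.8 1. ] turn deg [ 0.01 -0.13 -0.22]
```

View pics/w17.png

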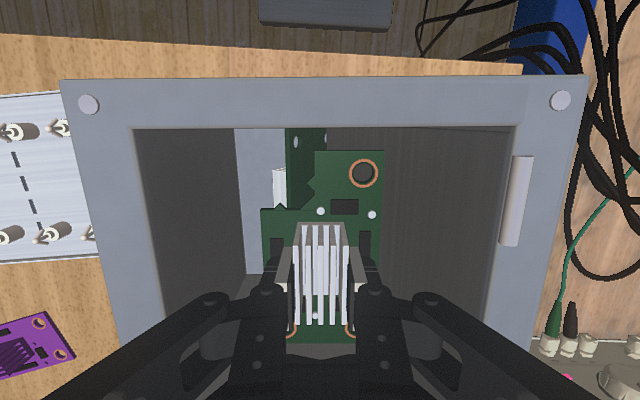

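```bash
python3 -m jog '[[0,0,0,0,0,0,0.7],[0,0,0,0,0,0,0.7],[0,0,0,0,0,0,0.7],[0,0,0,0,0,0,0.7],[0,0,0,0,0,0,0.7],[0,0,0,0,0,0,0.7],[0,0,0,0,0,0,0.7],[0,0,0,0,0,0,0.7]]'; python3 -c "
from h import *
C,im=shot('wrist','w18');st()"
```

```text
time: 19.52
ee_pos: [0.4665, 0.0056, 0.1377]
ee_rot: [3.141, -0.0, -3.088]
force: [0.4, -2.3, 3.7]
opening: 0.0597
t 19.57 p [0.4665 0.0056 0.1376] rot [ 1.7997e+02 -2.0000e-02 -1.7691e+02] f [ 1.6 -3.   4. ] op 0.0595
```

View pics/w18.png

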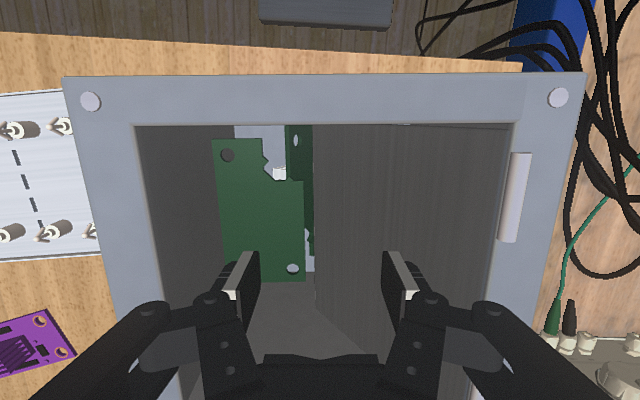

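```bash
python3 -m jog '[[0,0,-0.015,0,0,0,0.7],[0,0,-0.015,0,0,0,0.7],[0,0,-0.015,0,0,0,0.7],[0,0,-0.015,0,0,0,0.7],[0,0,-0.02,0,0,0,0.7],[0,0,-0.03,0,0,0,0.7],[0,0,-0.03,0,0,0,0.7],[0,0,0,0,0,0,0.7],[0,0,0,0,0,0,0.7]]'; python3 -c "
from h import *
C,im=shot('wrist','w19');delta([.6467,-.0434,.275],0); delta([.6467,-.0434,.275],174.3)"
```

```text
time: 20.32
ee_pos: [0.467, 0.0059, 0.2785]
ee_rot: [3.141, 0.001, -3.087]
force: [-1.0, 0.2, -1.0]
opening: 0.0596
shift(tool now) mm [-177.3  -59.1    1.8] turn deg [ 1.0000e-01  1.2000e-01 -1.7689e+02]
shift(tool now) mm [-177.3  -59.1    1.8] turn deg [ 0.07 -0.07  8.81]
```

View pics/w19.png

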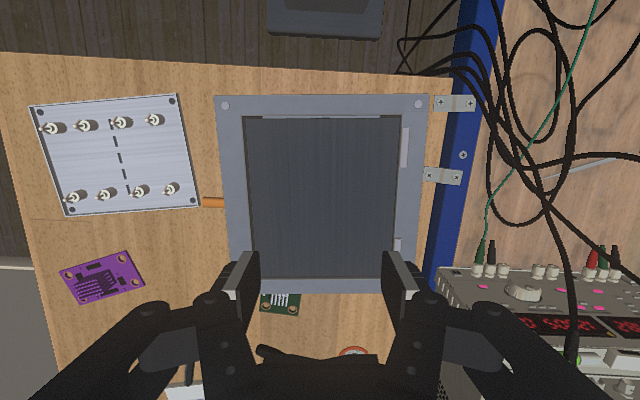

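```bash
python3 -m jog '[[-0.02,-0.006,0,0,0,0,0.6],[-0.03,-0.01,0,0,0,0,0.6],[-0.03,-0.01,0,0,0,0,0.6],[-0.03,-0.01,0,0,0,0,0.6],[-0.03,-0.01,0,0,0,0,0.6],[-0.02,-0.008,0,0,0,0,0.6],[0,0,0,0,0,7.15,0.6],[0,0,0,0,0,7.15,0.6],[0,0,0,0,0,7.15,0.6],[0,0,0,0,0,7.15,0.6]]'
python3 -m jog '[[0,0,0,0,0,7.15,0.6],[0,0,0,0,0,7.15,0.6],[0,0,0,0,0,7.15,0.6],[0,0,0,0,0,7.15,0.6],[0,0,0,0,0,7.15,0.6],[0,0,0,0,0,7.15,0.6],[0,0,0,0,0,7.15,0.6],[0,0,0,0,0,7.15,0.6],[0,0,0,0,0,7.15,0.6],[0,0,0,0,0,7.15,0.6]]'
python3 -m jog '[[0,0,0,0,0,7.15,0.6],[0,0,0,0,0,7.15,0.6],[0,0,0,0,0,7.15,0.6],[0,0,0,0,0,7.15,0.6],[0,0,0,0,0,7.15,0.6],[0,0,0,0,0,7.15,0.6],[0,0,0,0,0,7.15,0.6],[0,0,0,0,0,7.15,0.6],[0,0,0,0,0,7.15,0.6],[0,0,0,0,0,0,0.6]]'
python3 -c "
from h import *
C,im=shot('wrist','w20');delta([.6467,-.0434,.13],-3.8)"
```

```text
time: 21.2
ee_pos: [0.6285, -0.0393, 0.2747]
ee_rot: [-3.141, -0.005, 2.69]
force: [-1.1, -0.3, 0.8]
opening: 0.0515
time: 22.03
ee_pos: [0.6283, -0.0392, 0.275]
ee_rot: [-3.137, -0.001, 1.443]
force: [0.9, 0.3, -0.8]
opening: 0.0514
time: 22.87
ee_pos: [0.6284, -0.0393, 0.2752]
ee_rot: [-3.139, 0.003, 0.32]
force: [0.4, 0.4, 0.8]
opening: 0.0512
shift(tool now) mm [ 16.4  10.1 145.3] turn deg [-0.11  0.19 22.57]
```

View pics/w20.png

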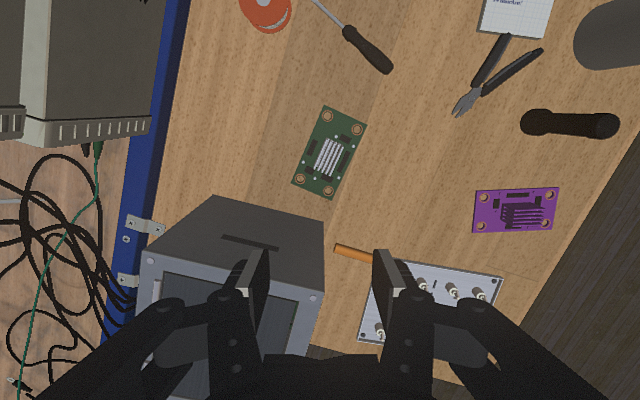

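```bash
python3 -m jog '[[0,0,0,0,0.2,6,0.6],[0,0,0,0,0,6,0.6],[0,0,0,0,0,6,0.6],[0,0,0,0,0,3.9,0.6],[0,0,0,0,0,0,0.6]]'
python3 -m jog '[[0,0.003,0.02,0,0,0,0.6],[0,0,0.02,0,0,0,0.6],[0,0,0.02,0,0,0,0.6],[0,0,0.02,0,0,0,0.6],[0,0,0,0,0,0,0.6],[0,0,0,0,0,0,0.6],[0,0,0,0,0,0,0.6]]'
python3 -c "
from h import *
C,im=shot('wrist','w21');delta([.6467,-.0434,.13],-3.5); crop(im,220,80,200,150,4,'pics/w21c.png')"
```

```text
time: 23.33
ee_pos: [0.6287, -0.0395, 0.2761]
ee_rot: [-3.139, -0.001, -0.055]
force: [1.0, 0.3, 0.1]
opening: 0.0513
time: 23.92
ee_pos: [0.6293, -0.0426, 0.1982]
ee_rot: [-3.14, -0.003, -0.054]
force: [0.2, -0.2, 1.2]
opening: 0.0511
shift(tool now) mm [16.8 -0.2 68.8] turn deg [-0.07 -0.22  0.35]
```

View pics/w21c.png

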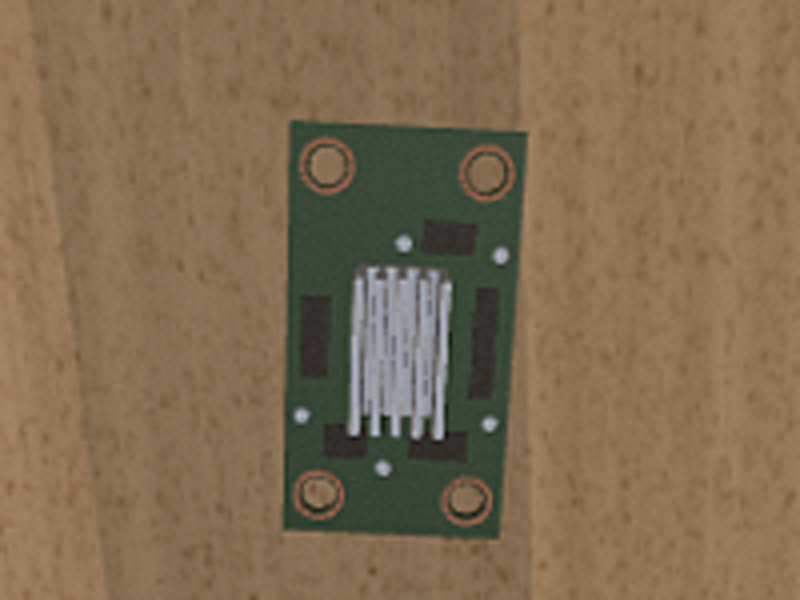

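Run:
```python
from h import *
from m1 import fit
C=load('w21')
r=fit([(.045,.021),(.045,-.021),(-.045,.021),(-.045,-.021)],[p2w(C,u/4+220,v/4+80,.004)[:2] for u,v in [(327,166),(487,173),(318,495),(466,501)]]);print(r)
delta([*r[0],.013],-4)
```

```text
(array([ 0.64678291, -0.04317937]), np.float64(-5.680992398649873), array([0.1, 0.1, 0.1, 0.1]))
shift(tool now) mm [ 16.4  -0.2 185.8] turn deg [-0.07 -0.22  0.85]
```

```bash
python3 -m jog '[[0.01,0,0.02,0,-0.2,0.7,0.6],[0.006,0,0.03,0,0,0,0.6],[0,0,0.03,0,0,0,0.6],[0,0,0.03,0,0,0,0.6],[0,0,0.03,0,0,0,0.6],[0,0,0.02,0,0,0,0.6],[0,0,0,0,0,0,0.6],[0,0,0,0,0,0,0.6],[0,0,0,0,0,0,0.6]]'
python3 -c "
from h import *
delta([.6468,-.0432,.013],-4);shot('wrist','w22')
print(manip.state()['q'][5])"
```

```text
time: 24.72
ee_pos: [0.6465, -0.0437, 0.0398]
ee_rot: [-3.141, -0.002, -0.069]
force: [0.4, -0.0, 0.8]
opening: 0.0513
shift(tool now) mm [ 0.2 -0.5 26.8] turn deg [-0.05 -0.1   0.07]
2.940720117189002
```

View pics/w22.png

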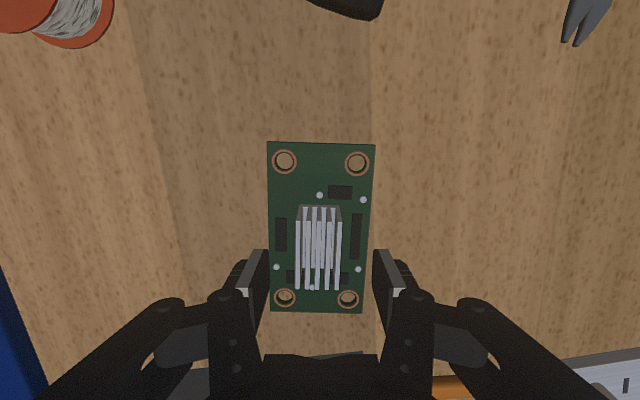

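```bash
python3 -m jog '[[0,-0.0005,0.015,0,0,1.7,0.6],[0,0,0.0115,0,0,0,0.6],[0,0,0,0,0,0,0.6],[0,0,0,0,0,0,0.6],[0,0,0,0,0,0,0.6]]'
python3 -c "
from h import *
delta([.6468,-.0432,.013],-5.68);print(manip.state()['q'])"
```

```text
time: 25.18
ee_pos: [0.6453, -0.0429, 0.0115]
ee_rot: [-3.14, 0.001, -0.098]
force: [0.1, 0.4, -0.1]
opening: 0.0513
shift(tool now) mm [ 1.6  0.1 -1.5] turn deg [-0.08  0.04  0.06]
[-2.68747000e-01  3.20231174e-01 -6.14339182e-02  1.19007855e+00
  1.23001955e-03  2.97099038e+00]
```

```bash
python3 -m jog '[[0.0015,0,-0.001,0,0,0,0.6],[0,0,0,0,0,0,0.6],[0,0,0,0,0,0,0],[0,0,0,0,0,0,0],[0,0,0,0,0,0,0],[0,0,0,0,0,0,0],[0,0,0,0,0,0,0],[0,0,0,0,0,0,0],[0,0,0,0,0,0,0]]'
python3 -c "
from h import *
st()"
python3 -m jog '[[0,0,-0.01,0,0,0,0],[0,0,-0.02,0,0,0,0],[0,0,-0.03,0,0,0,0],[0,0,-0.03,0,0,0,0],[0,0,-0.03,0,0,0,0],[0,0,-0.03,0,0,0,0],[0,0,-0.03,0,0,0,0],[0,0,-0.02,0,0,0,0],[0,0,0,0,0,0,0],[0,0,0,0,0,0,0]]'
python3 -c "
from h import *
shot('wrist','w23'); delta([.4688,-.2641,.2],7.65)"
```

```text
time: 25.93
ee_pos: [0.6467, -0.043, 0.0121]
ee_rot: [-3.14, 0.001, -0.099]
force: [-0.7, 0.8, 4.9]
opening: 0.0227
t 25.93 p [ 0.6467 -0.043   0.0121] rot [-1.7992e+02  4.0000e-02 -5.6600e+00] f [-0.7  0.8  4.9] op 0.0227
time: 26.77
ee_pos: [0.6471, -0.0433, 0.2127]
ee_rot: [-3.14, -0.0, -0.099]
force: [-0.3, -0.2, -3.0]
opening: 0.0231
shift(tool now) mm [-154.9  237.4   10.8] turn deg [ -0.11   0.12 -13.3 ]
```

View pics/w23.png

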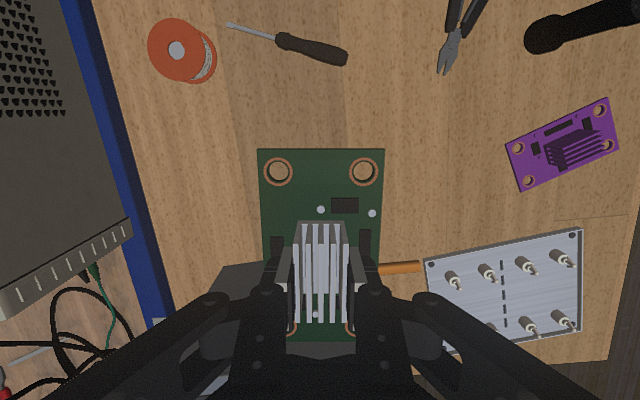

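```bash
python3 -m jog '[[-0.005,0.025,0,0,0,0,0],[-0.01,0.035,0,0,0,0,0],[-0.02,0.035,0,0,0,0,0],[-0.025,0.03,0,0,0,0,0],[-0.03,0.025,0,0,0,0,0],[-0.03,0.025,0,0,0,0,0],[-0.03,0.02,0,0,0,0,0],[-0.03,0.02,0,0,0,0,0],[-0.03,0.015,0,0,0,0,0],[-0.02,0,0,0,0,0,0]]'
python3 -m jog '[[-0.015,0,0,0,0,-5,0],[0,0,0,0,0,-5,0],[0,0,0,0,0,-3.3,0],[0,0,0,0,0,0,0],[0,0,0,0,0,0,0],[0,0,0,0,0,0,0]]'
python3 -c "
from h import *
C,im=shot('wrist','w24'); delta([.375,-.2641,.2],7.65)"
```

```text
time: 27.65
ee_pos: [0.392, -0.2504, 0.2092]
ee_rot: [-3.139, 0.004, -0.101]
force: [0.2, 1.3, -0.1]
opening: 0.023
time: 28.15
ee_pos: [0.3799, -0.2475, 0.2106]
ee_rot: [-3.138, 0.002, 0.132]
force: [-0.6, -0.3, -1.9]
opening: 0.0229
shift(tool now) mm [-7.1 15.7 10.8] turn deg [-0.17  0.11 -0.09]
```

View pics/w24.png

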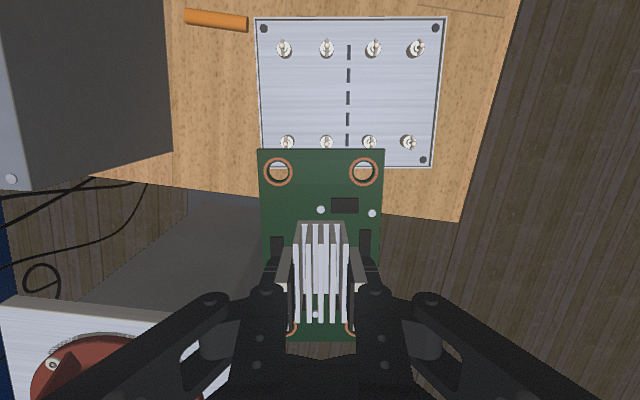

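Good view of the chassis: plate at (255–447, 16–168), all eight posts visible. Enlarge.

```bash
python3 -c "
from h import *
im=cv2.imread('pics/w24.png')[:,:,::-1]
crop(im,260,25,180,40,4.4,'pics/w24a.png');crop(im,260,120,180,40,4.4,'pics/w24b.png');
a=cv2.imread('pics/w24a.png');b=cv2.imread('pics/w24b.png');cv2.imwrite('pics/w24ab.png',np.vstack([a,b]))"
```

```text
(no output)
```

View pics/w24ab.png

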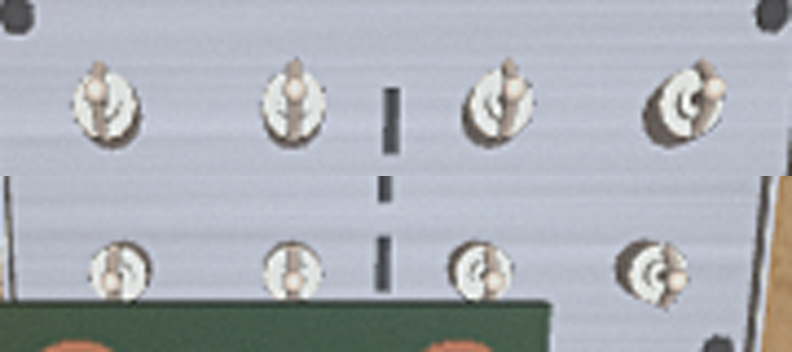

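Run:
```python
from h import *
from m1 import fit
C=load('w24')
ob=[(.045,.065),(.045,.023),(.045,-.023),(.045,-.065),(-.045,.065),(-.045,.023),(-.045,-.023),(-.045,-.065)]
def run(n,a,b,z):
    P=[p2w(C,u/4.4+260,v/4.4+25,z)[:2] for u,v in a]+[p2w(C,u/4.4+260,(v-176)/4.4+120,z)[:2] for u,v in b]
    r=fit(ob,P); print(n,z,np.round(r[0],4),round(r[1],2),r[2])
for z in (.019,.017):run('shoulder',[(105,102),(294,102),(500,101),(692,99)],[(121,271),(293,271),(481,270),(655,270)],z)
for z in (.037,.034,.03): run('tip',[(96,89),(295,88),(514,88),(713,88)],[(113,281),(292,283),(493,281),(676,281)],z)
# plate corners at lip z=.01
P=[p2w(C,u,v,.01)[:2] for u,v in [(255,17),(447,16),(431,167.5)]]
print(fit([(.075,.095),(.075,-.095),(-.075,-.095)],P))
# held-board hole check: project holes of board assumed at tool
p,R,s=tool()
bz=.0121
for x,y in [(.045,.021),(.045,-.021)]:
    print(w2p(C,p+R@np.array([x,-y,bz-.004])))
```

```text
shoulder 0.019 [ 0.4698 -0.265 ] 7.69 [0.4 0.4 0.4 0.  1.  0.3 0.7 0.9]
shoulder 0.017 [ 0.4699 -0.2652] 7.69 [0.  0.1 0.2 0.5 0.5 0.2 0.4 0.5]
tip 0.037 [ 0.4691 -0.265 ] 7.64 [0.7 0.2 0.3 0.8 1.2 0.1 0.4 0.7]
tip 0.034 [ 0.4693 -0.2652] 7.64 [0.2 0.3 0.2 0.2 0.5 0.6 0.2 0.2]
tip 0.03 [ 0.4694 -0.2656] 7.64 [1.1 1.  0.9 1.  0.7 1.3 0.7 1.1]
(array([ 0.46940167, -0.26494089]), np.float64(7.5840541156898444), array([2.5, 1.2, 1.7]))
[276.58574849 172.79855796]
[362.41778985 172.79581671]
```

```bash
python3 -c "
from h import *
delta([.4753,-.3087,.075],7.66)"
```

```text
shift(tool now) mm [ 86.6  73.5 135.4] turn deg [-0.17  0.11 -0.1 ]
```

```bash
python3 -m jog '[[0.015,0.015,0,-0.17,0.1,-0.1,0],[0.025,0.022,0,0,0,0,0],[0.025,0.022,0,0,0,0,0],[0.0216,0.0145,0,0,0,0,0],[0,0,0.02,0,0,0,0],[0,0,0.03,0,0,0,0],[0,0,0.03,0,0,0,0],[0,0,0.03,0,0,0,0],[0,0,0.015,0,0,0,0],[0,0,0,0,0,0,0]]'
python3 -m jog '[[0,0,0,0,0,0,0],[0,0,0,0,0,0,0],[0,0,0,0,0,0,0]]'
python3 -c "
from h import *
delta([.4753,-.3087,.06],7.66); shot('wrist','w25'); shot('scene','s25')"
```

```text
time: 29.03
ee_pos: [0.474, -0.307, 0.0818]
ee_rot: [-3.137, 0.004, 0.134]
force: [-1.2, 0.1, -1.1]
opening: 0.0227
time: 29.28
ee_pos: [0.4768, -0.3102, 0.0886]
ee_rot: [3.138, -0.002, 0.135]
force: [0.3, 0.1, -1.2]
opening: 0.0228
shift(tool now) mm [-1.4 -1.7 28.6] turn deg [ 0.2  -0.13  0.07]
```

View pics/w25.png

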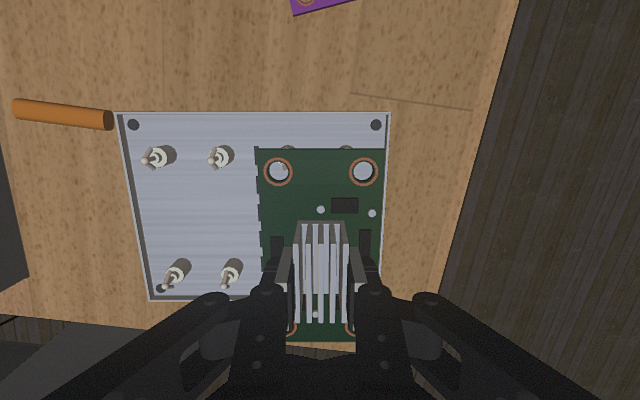

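```bash
python3 -m jog '[[-0.0014,-0.0017,0.01,0.2,-0.1,0,0],[0,0,0.016,0,0,0,0],[0,0,0,0,0,0,0],[0,0,0,0,0,0,0],[0,0,0,0,0,0,0]]'
python3 -c "
from h import *
delta([.4753,-.3087,.06],7.66); C,im=shot('wrist','w26'); crop(im,110,90,290,220,2.75,'pics/w26c.png')"
```

```text
time: 29.8
ee_pos: [0.4743, -0.3078, 0.061]
ee_rot: [-3.139, 0.001, 0.135]
force: [-0.0, 0.2, -0.6]
opening: 0.0229
shift(tool now) mm [0.8 1.  1. ] turn deg [-0.13  0.06  0.08]
```

View pics/w26c.png

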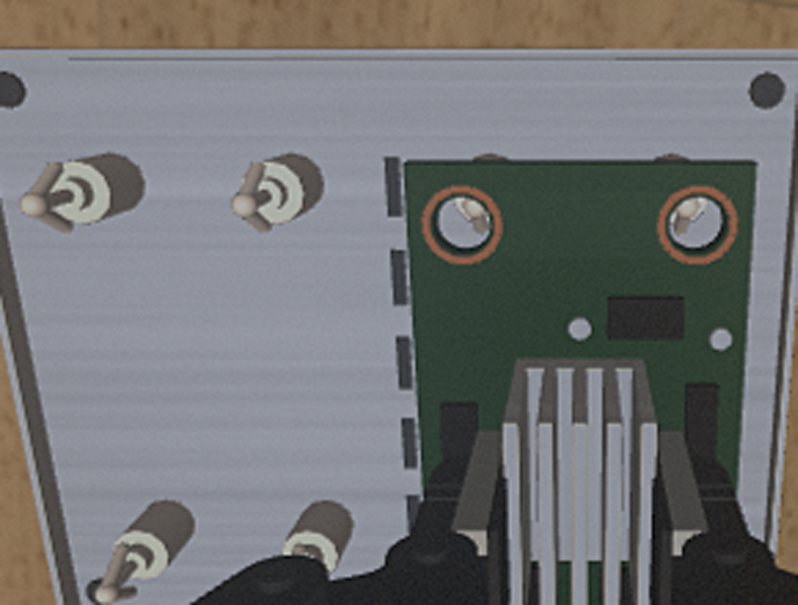

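Run:
```python
from h import *
C=load('w26'); f=lambda u,v,z:p2w(C,u/2.75+110,v/2.75+90,z)
p,R,s=tool()
h=[f(462,224,.0529),f(697,225,.0529)]; 
hb=[f(462,224,.0489),]
for z in (.034,.037):
    t=[f(467,209,z),f(690,212,z)]
    # tool frame: tool y = -board y
    for a,b in zip(h,t): print(z,"tip-hole in tool mm",np.round(R.T@(b-a)*1e3,1)[:2])
    tn=[f(33,205,z),f(244,204,z)]
    print("neighbor tips", [np.round(q[:2],4) for q in tn], [np.round(q[:2],4) for q in t])
print([np.round(R.T@(q-p)*1e3,1) for q in h])
c=np.array([.4694,-.2651]);a=np.radians(7.66);Rm=np.array([[np.cos(a),-np.sin(a)],[np.sin(a),np.cos(a)]])
for y in(.065,.023,-.023,-.065): print(np.round(c+Rm@[.045,y],4))
```

```text
0.034 tip-hole in tool mm [-0.6 -1.5]
0.034 tip-hole in tool mm [-1.1  1.1]
neighbor tips [array([ 0.5051, -0.1943]), array([ 0.511, -0.236])] [array([ 0.5161, -0.2802]), array([ 0.5215, -0.3243])]
0.037 tip-hole in tool mm [-0.1 -1.1]
0.037 tip-hole in tool mm [-0.5  0.8]
neighbor tips [array([ 0.5059, -0.1962]), array([ 0.5117, -0.2371])] [array([ 0.5166, -0.2805]), array([ 0.522 , -0.3238])]
[array([ 45.5, -20.5,   8.5]), array([45.3, 21.3,  8.5])]
[ 0.5053 -0.1947]
[ 0.5109 -0.2363]
[ 0.5171 -0.2819]
[ 0.5227 -0.3235]
```

```bash
python3 -m jog '[[0.0002,0.0003,0.006,0,0,0,0],[0,0,0.006,0,0,0,0],[0,0,0.005,0,0,0,0],[0,0,0,0,0,0,0],[0,0,0,0,0,0,0]]'
python3 -c "
from h import *
st(); C,im=shot('wrist','w27'); crop(im,110,90,290,220,2.75,'pics/w27c.png')"
```

```text
time: 30.27
ee_pos: [0.4743, -0.3077, 0.0432]
ee_rot: [-3.139, 0.002, 0.135]
force: [0.7, -0.4, -0.8]
opening: 0.0228
t 30.27 p [ 0.4743 -0.3077  0.0432] rot [-1.7982e+02  9.0000e-02  7.7500e+00] f [ 0.7 -0.4 -0.8] op 0.0228
```

View pics/w27c.png

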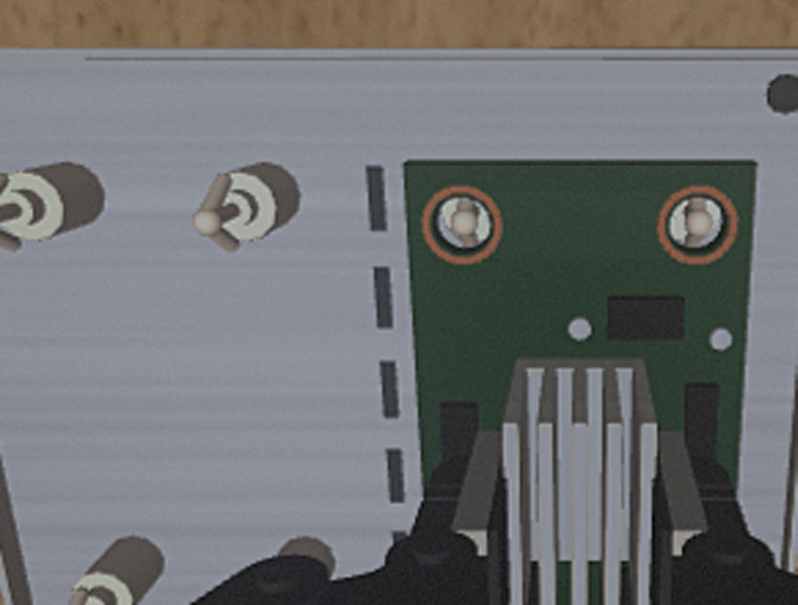

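```bash
python3 -m jog '[[0,0,0.003,0,0,0,0],[0,0,0.002,0,0,0,0],[0,0,0.002,0,0,0,0],[0,0,0.001,0,0,0,0],[0,0,0,0,0,0,0]]'
python3 -m jog '[[0,0,0.002,0,0,0,0],[0,0,0.001,0,0,0,0],[0,0,0,0,0,0,0]]';python3 -m jog '[[0,0,0.001,0,0,0,0],[0,0,0,0,0,0,0],[0,0,0,0,0,0,0]]'
```

```text
time: 30.73
ee_pos: [0.4754, -0.3093, 0.0389]
ee_rot: [3.141, -0.0, 0.135]
force: [-5.9, 2.9, 20.2]
opening: 0.0224
time: 30.98
ee_pos: [0.4752, -0.3097, 0.0347]
ee_rot: [3.14, 0.0, 0.135]
force: [-3.8, -3.8, -2.7]
opening: 0.0229
time: 31.23
ee_pos: [0.4743, -0.3075, 0.0311]
ee_rot: [-3.138, 0.001, 0.135]
force: [-0.7, 0.1, -0.7]
opening: 0.023
```

```bash
python3 -m jog '[[0,0,0.002,0,0,0,0],[0,0,0,0,0,0,0],[0,0,0,0,0,0,0]]'; python3 -c "
from h import *
st(); C,im=shot('wrist','w28'); crop(im,110,90,290,220,2.75,'pics/w28c.png')"
```

```text
time: 31.48
ee_pos: [0.4744, -0.3076, 0.0308]
ee_rot: [-3.139, 0.001, 0.135]
force: [-6.2, 3.9, 14.9]
opening: 0.0229
t 31.48 p [ 0.4744 -0.3076  0.0308] rot [-1.7984e+02  8.0000e-02  7.7600e+00] f [-6.2  3.9 14.9] op 0.0229
```

View pics/w28c.png

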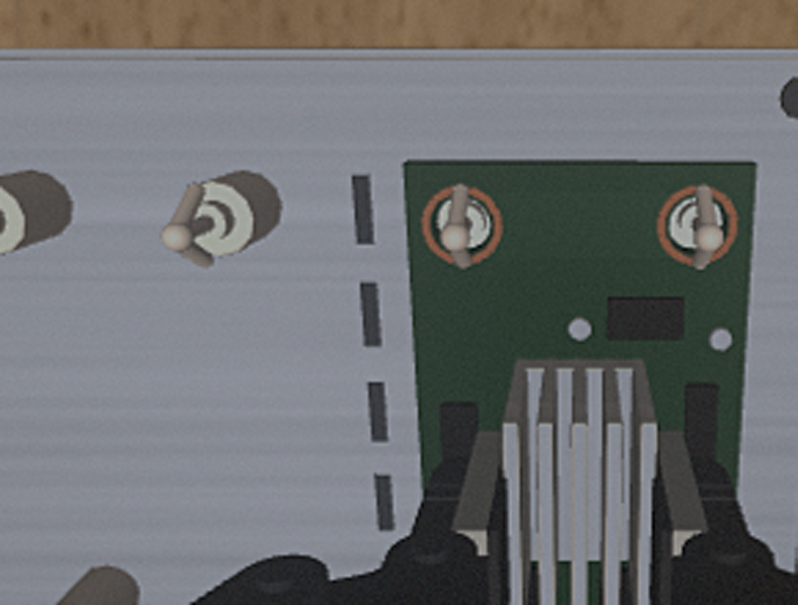

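```bash
python3 -m jog '[[0,0,-0.002,0,0,0,0],[0,0,0,0,0,0,0.6],[0,0,0,0,0,0,0.6],[0,0,0,0,0,0,0.6],[0,0,0,0,0,0,0.6],[0,0,0,0,0,0,0.6],[0,0,-0.02,0,0,0,0.6],[0,0,-0.03,0,0,0,0.6],[0,0,-0.03,0,0,0,0.6],[0,0,-0.03,0,0,0,0.6]]'
python3 -m jog '[[-0.03,0,-0.01,0,0,0,0.6],[-0.03,0,0,0,0,0,0.6],[-0.03,0,0,0,0,0,0.6],[0,0,0,0,0,0,0.6],[0,0,0,0,0,0,0.6],[0,0,0,0,0,0,0.6]]'
python3 -c "
from h import *
st(); C,im=shot('wrist','w29'); shot('top','t29');C,im2=shot('scene','s29');crop(im,230,20,240,180,3.3,'pics/w29c.png'); crop(im2,200,230,160,120,5,'pics/s29c.png')"
```

```text
time: 32.37
ee_pos: [0.4744, -0.3079, 0.1426]
ee_rot: [-3.139, 0.001, 0.135]
force: [0.1, -0.6, 0.1]
opening: 0.0513
time: 32.87
ee_pos: [0.3858, -0.3205, 0.1518]
ee_rot: [-3.14, 0.001, 0.135]
force: [0.9, -0.2, 0.1]
opening: 0.0512
t 32.87 p [ 0.3858 -0.3205  0.1518] rot [-1.7988e+02  3.0000e-02  7.7100e+00] f [ 0.9 -0.2  0.1] op 0.0512
```

View pics/w29c.png

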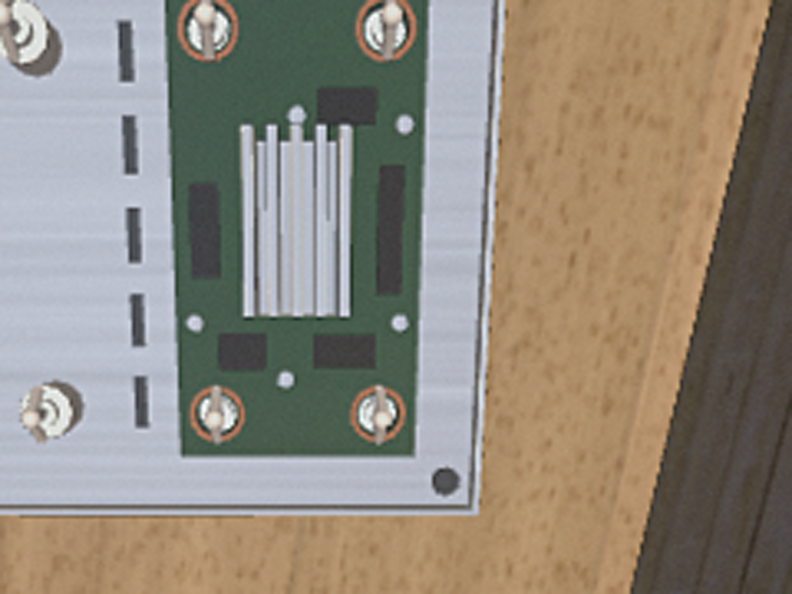

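View pics/s29c.png

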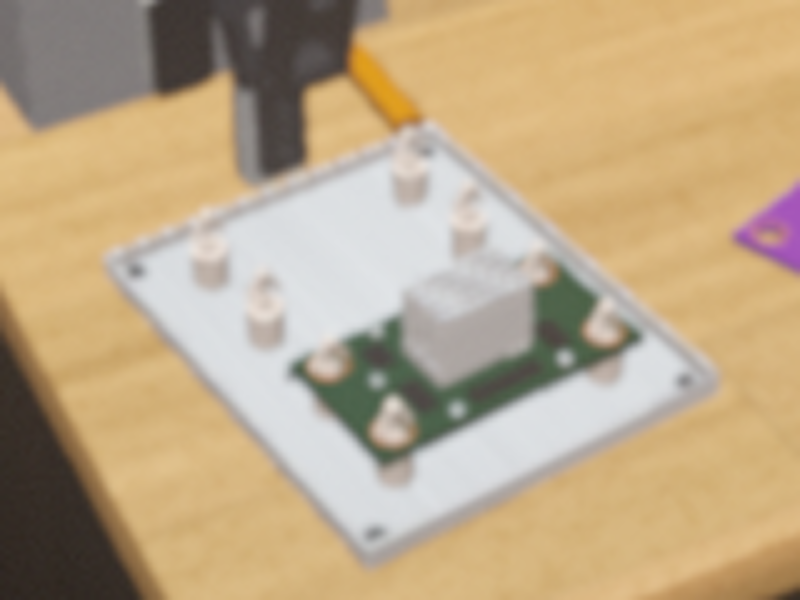

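View pics/t29.png

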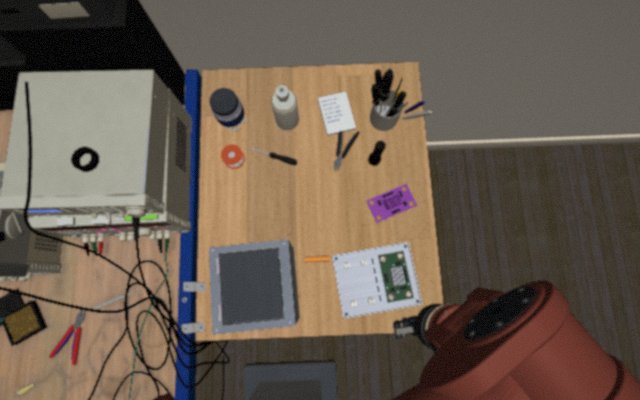

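```bash
python3 - <<'E'
from h import *
C=load('w29'); K,p,R=C
ob=np.array([(.045,.021,.004),(.045,-.021,.004),(-.045,.021,.004),(-.045,-.021,.004),(.056,-.031,.004),(-.056,.031,.004),(-.056,-.031,.004)])
# ring centres + corners BL, BR
px=np.array([(207,29),(386,28),(217,414),(378.5,413),(181.5,457),(414,457)],float)/3.3+[230,20]
ob2=np.vstack([ob[:4],ob[5:]])
ok,rv,tv=cv2.solvePnP(ob2,px,K,None)
Rb=R@cv2.Rodrigues(rv)[0]; t=R@tv[:,0]+p
print(np.round(t,4),np.degrees(Ro.from_matrix(Rb).as_euler('xyz')))
pr,_=cv2.projectPoints(ob2,rv,tv,K,None);print(np.round(pr[:,0]-px,2))
E
python3 -c "
from h import *
delta([.5197,-.3025,.08],7.66);delta([.4305,-.3145,.08],7.66)"
```

```text
[ 0.4748 -0.3085  0.0185] [-0.37511292 -0.4830997   7.90327604]
[[ 0.12 -0.04]
 [-0.12 -0.03]
 [ 0.16  0.16]
 [-0.21  0.36]
 [-0.15 -0.17]
 [ 0.22 -0.28]]
shift(tool now) mm [134.8   0.8  71.5] turn deg [-0.15  0.06  0.13]
shift(tool now) mm [44.7  0.6 71.6] turn deg [-0.15  0.06  0.13]
```

```bash
python3 -m jog '[[0.02,0.0003,0,0,0,0,0],[0.0247,0.0003,0,0,0,0,0],[0,0,0.03,0,0,0,0],[0,0,0.03,0,0,0,0],[0,0,0.03,0,0,0,0],[0,0,0.01,0,0,0,0],[0,0,0,0,0,0,0],[0,0,0,0,0,0,0],[0,0,0,0,0,0,0],[0,0,0,0,0,0,0]]';python3 -c "
from h import *
st();delta([.4305,-.3145,.023],7.66);C,im=shot('wrist','w30')"
```

```text
time: 33.85
ee_pos: [0.4307, -0.3159, 0.0539]
ee_rot: [3.141, -0.001, 0.135]
force: [-0.8, 0.3, 1.0]
opening: 0.0002
t 33.85 p [ 0.4307 -0.3159  0.0539] rot [ 1.7998e+02 -3.0000e-02  7.7400e+00] f [-0.8  0.3  1. ] op 0.0002
shift(tool now) mm [-0.1 -1.4 30.9] turn deg [ 0.02 -0.03  0.08]
```

View pics/w30.png

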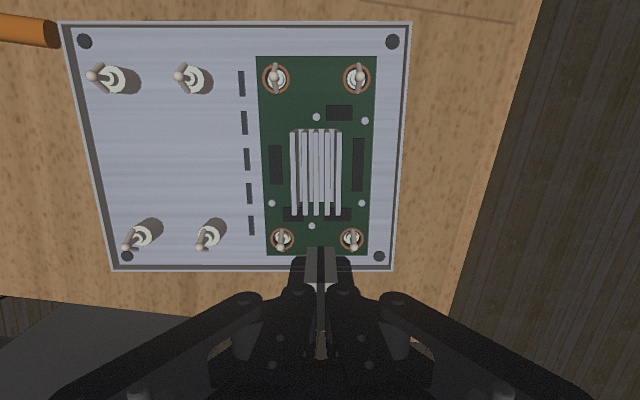

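```bash
python3 -m jog '[[-0.001,-0.0014,0.012,0,0,0,0],[0,0,0.012,0,0,0,0],[0,0,0.004,0,0,0,0],[0,0,0,0,0,0,0],[0,0,0,0,0,0,0]]';python3 -m jog '[[0,0,0.002,0,0,0,0],[0,0,0,0,0,0,0],[0,0,0,0,0,0,0]]';python3 -m jog '[[0,0,0.0015,0,0,0,0],[0,0,0,0,0,0,0],[0,0,0,0,0,0,0]]'
```

```text
time: 34.32
ee_pos: [0.4281, -0.313, 0.023]
ee_rot: [-3.138, 0.002, 0.135]
force: [-0.8, 1.4, 3.0]
opening: -0.0001
time: 34.57
ee_pos: [0.4282, -0.3132, 0.0226]
ee_rot: [-3.139, 0.002, 0.135]
force: [-6.6, 6.4, 17.4]
opening: 0.0002
time: 34.82
ee_pos: [0.4282, -0.3133, 0.0225]
ee_rot: [-3.139, 0.002, 0.135]
force: [-11.2, 11.2, 31.4]
opening: 0.0002
```

```bash
python3 -m jog '[[0,0,-0.005,0,0,0,0],[0,0,-0.03,0,0,0,0],[0,0,-0.03,0,0,0,0],[0.02,0,-0.01,0,0,0,0],[0.035,0,0,0,0,0,0],[0.035,0,0,0,0,0,0],[0,0,0,0,0,0,0],[0,0,0,0,0,0,0],[0,0,0,0,0,0,0]]';python3 -c "
from h import *
delta([.5193,-.3025,.032],7.66)"
```

```text
time: 35.57
ee_pos: [0.5172, -0.301, 0.0941]
ee_rot: [-3.138, 0.002, 0.136]
force: [-0.4, 0.5, -0.6]
opening: 0.0001
shift(tool now) mm [ 2.   2.  62.1] turn deg [-0.2   0.13  0.11]
```

```bash
python3 -m jog '[[0.002,0.0015,0.02,0,0,0,0],[0,0,0.02,0,0,0,0],[0,0,0.02,0,0,0,0],[0,0,0.006,0,0,0,0],[0,0,0,0,0,0,0],[0,0,0,0,0,0,0]]';python3 -m jog '[[0,0,0.003,0,0,0,0],[0,0,0,0,0,0,0],[0,0,0,0,0,0,0]]'
```

```text
time: 36.07
ee_pos: [0.5194, -0.3028, 0.0298]
ee_rot: [-3.139, 0.001, 0.134]
force: [-0.4, 0.0, 1.3]
opening: 0.0002
time: 36.32
ee_pos: [0.5203, -0.3029, 0.027]
ee_rot: [-3.14, 0.0, 0.135]
force: [0.3, -0.4, -0.2]
opening: 0.0004
```

```bash
python3 -m jog '[[0,0,0.003,0,0,0,0],[0,0,0,0,0,0,0],[0,0,0,0,0,0,0]]';python3 -m jog '[[0,0,0.0015,0,0,0,0],[0,0,0,0,0,0,0],[0,0,0,0,0,0,0]]';python3 -m jog '[[0,0,0.0015,0,0,0,0],[0,0,0,0,0,0,0],[0,0,0,0,0,0,0]]'
```

```text
time: 36.57
ee_pos: [0.52, -0.3025, 0.0231]
ee_rot: [-3.139, 0.001, 0.135]
force: [0.5, 0.1, 0.5]
opening: 0.0002
time: 36.82
ee_pos: [0.5201, -0.3026, 0.0228]
ee_rot: [-3.14, 0.001, 0.135]
force: [-3.7, 2.3, 8.9]
opening: -0.0001
time: 37.07
ee_pos: [0.5202, -0.3027, 0.0226]
ee_rot: [-3.14, 0.001, 0.135]
force: [-7.4, 6.0, 20.8]
opening: -0.0
```

Both ends bottom out at 23 mm: seated. Retract and take the final look.

```bash
python3 -m jog '[[0,0,-0.005,0,0,0,0],[0,0,-0.03,0,0,0,0],[0,0,-0.035,0,0,0,0],[0,0,-0.035,0,0,0,0],[0,0,-0.035,0,0,0,0],[-0.03,0,-0.035,0,0,0,0],[-0.03,0,0,0,0,0,0],[-0.03,0,0,0,0,0,0],[0,0,0,0,0,0,0],[0,0,0,0,0,0,0]]';python3 -c "
from h import *
st(); shot('wrist','w31'); C,im=shot('top','t31');C,im2=shot('scene','s31');crop(im,195,60,250,280,2.1,'pics/t31c.png');crop(im2,150,110,400,240,2,'pics/s31c.png')"
```

```text
time: 37.9
ee_pos: [0.433, -0.315, 0.1921]
ee_rot: [-3.14, 0.001, 0.133]
force: [1.1, -1.1, 0.0]
opening: -0.0001
t 37.90 p [ 0.433  -0.315   0.1921] rot [-1.7989e+02  4.0000e-02  7.6400e+00] f [ 1.1 -1.1  0. ] op -0.0001
```

View pics/t31c.png

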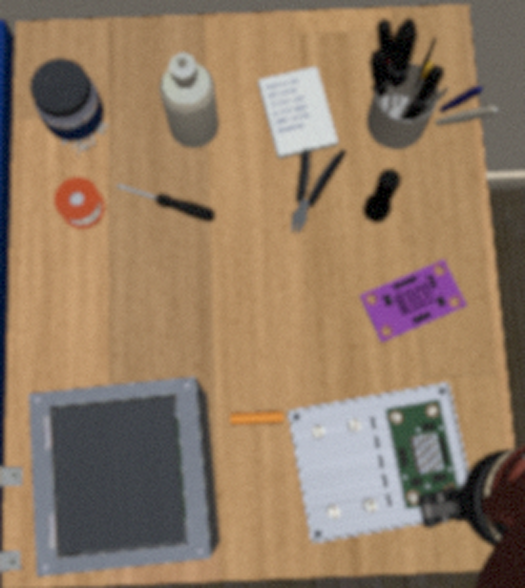

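View pics/s31c.png

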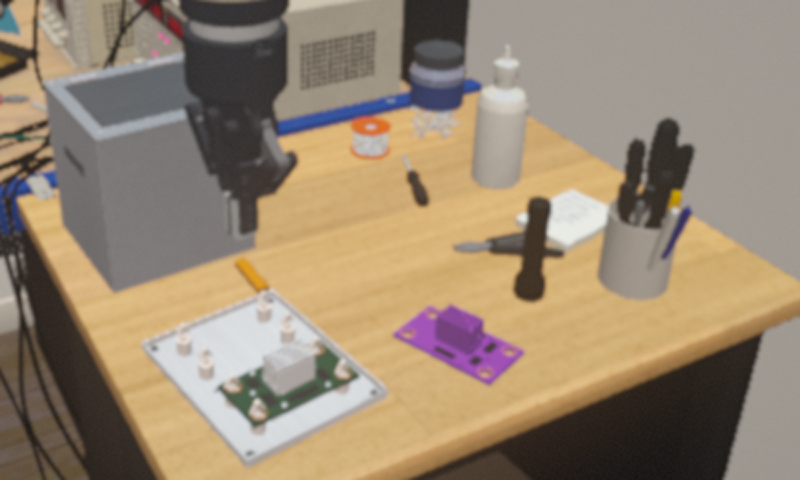

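View pics/w31.png

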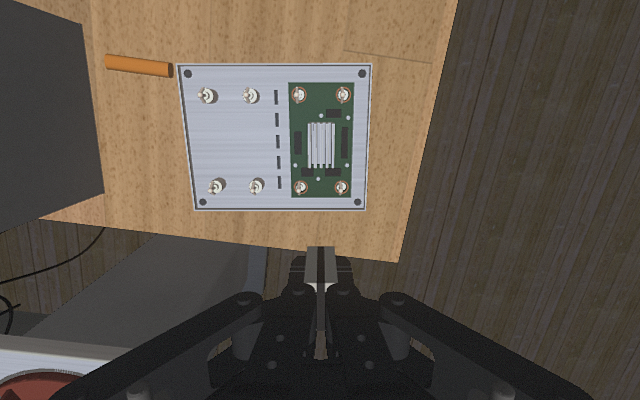

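```bash
python3 -c "
from station import order
print(order.sign_off())"
```

```text
the job is handed in; nothing more can be done
None
```

I found three boards, one sound and two scrap. All three are placed and the job is handed in at about 38 s of robot time.

- **Scrap boards:** Both were pushed through the flap and let go inside the bin. I saw each one lying inside, well below the rim. The flap looked shut and level after each drop and again in the last picture.
- **Sound board:** It is in the bay on the robot's right (the −y one). After it clicked, pressing each short end met firm resistance with the top at 23 mm, the seated height. The last camera fit put its underside at 18.5 mm, within about 1 mm of the bay centre and tilted by roughly half a degree in each direction, about the noise of the measurement.
- **Bystanders:** They and the purple look-alike look unmoved in the last top view. The robot was clear of everything when I handed in.

One move between the drops went the wrong way, towards the instruments on the left. I saw it in the readings and corrected it without contact. No last check failed or disagreed.

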